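# Press a threaded insert into a jig knob at the V-fence of an arbor press

### The arm

A 6-joint arm with a two-finger parallel gripper is mounted at the origin on the work surface. World frame = base frame: x ahead of the robot, y to its left, z up, the work surface at z = 0. Lengths are in mm, angles in degrees, forces in N, time in s.
With the tool pointing down it reaches from about 350 to 850 mm from the base axis. Payload 8.1 kg.
Tool frame: the origin (TCP) lies between the finger pads; the fingertips stand 14 mm ahead of it and the grasp point (between the pads) lies 5 mm behind it; z points along the fingers, x is the direction in which the jaws open and shut, and the axes are right-handed (so a half turn about z gives the same grasp; the last joint's range is limited). The gripper opens to 85 mm and grips with 20 to 120 N. Pads are 22 mm wide; open, the fingers measure 114 mm over their backs; the gripper's body (76 mm by 85 mm) begins 54 mm behind the grasp point. The pads swing forward as they close: fully open they stand 13 mm farther back than shut.
Start: joints at [70.565, 7.471, 85.268, -0, 87.261, -4.893], TCP at [150.628, 580.79, 245.292] pointing down, gripper open.
Joint ranges: [-169.43, 169.43], [-51.17, 129.36], [1.28, 143.12], [-76.62, 256.62], [0, 156.53], [-152.29, 152.29]. Speed limits (degrees/s): [136.94, 136.94, 159.86, 180, 180, 180].

### API

Orientations are given as [roll, pitch, yaw] about the fixed x, y, z axes, in that order (R = Rz(yaw) Ry(pitch) Rx(roll)).
In Python, from bench import r, vision, job gives the robot as it stands.
- The arm moves only by the tool send_rows, never from a script. Its arguments are lists of equal length, an entry for each row: "dp": the shift along the world's x, y, z in mm, a list of three; "rot": the turn, a rotation vector about the world's x, y, z in rad, a list of three. In form: {"dp": [[tx, ty, tz], ...], "rot": [[wx, wy, wz], ...]}. A call has 1 to 5 rows; each row is the pose to reach, as a shift and turn from the pose commanded when the call began; what a row does not reach only later rows make up. A row lasts 1/8 s, in which the tool goes at most 62.5 mm and 10.7 degrees, less where a joint would pass 70% of its speed; a pose out of reach is approached as far as the arm can. A call with a gripper value outside its range is refused whole. "jaw" is the finger opening in mm, from 0 to 85.4, set as the call begins (left out, the last holds). The fingers move at their own pace and stop on an object; "force" is the grip in N (left out, the last holds). Time passes only in rows, so rows that repeat a pose let the fingers close. It gives the time, the measured TCP pose, the force and the opening at its end, in the units of the state.
- r.sense(): the state, without advancing time (a new reading comes with each control period).
- vision.snapshot(name): name is "side" or "top" or "wrist"; returns a dict with "pixels" (400x640x3 uint8, red, green, blue), "depth" (400x640 float32, mm along the optical axis (not along the pixel's ray), 0 where there is no reading), "intrinsics" (3x3 intrinsics, pixels), "world_from_camera" (4x4, takes a point from camera to world coordinates); the wrist camera has in their place "T_tool_cam" (4x4, takes a point from camera to tool coordinates, whose origin is the TCP and whose axes are the tool frame's). Camera axes: x right, y down, z forward; pixel columns grow to the right and rows downward; lengths in mm; the calibration is good to about 2 mm. A picture is of the moment at which its call begins: read the wrist's pose just before it.
- job.hand_in(): hands the job in, once; it reports no verdict.
The state is a dict: "time": time; "joint_pos": joint angles; "qd": joint speeds; "joint_efforts": joint torques, N m; "tool_pos": TCP position; "tcp_rot": TCP orientation; "ft_force": force on the tool from outside, world axes, zero at the start; "wrist_torque": the same for the moment, N m; "finger_gap": finger opening in mm.
Only numpy, scipy, OpenCV 4.12 (cv2) and the standard library are available. Lean on these libraries where they do the work, as an engineer would, in place of code of your own. Each camera call takes 0.05 s, during which the arm holds its last target.

### The job

One of the three wooden knobs on the bench has its brass insert still standing proud of its boss: set that knob boss-up on the plywood deck of the arbor press and slide it gently all the way home into the V-fence, so that it rests on both boards and is centred under the ram. Then pull the press lever down until the insert is flush, without crushing the knob, and let the lever back up. Leave the finished knob home in the fence, let go of everything, and leave the other things on the bench alone.

Things in the scene. Friction and masses are not known exactly. Their poses are not given: they have to be found in the camera images.
- knob_center (a point): The knob to be worked on, at its centre half-way up (14 mm above its underside), z up: beech, round head 56 mm in diameter and 18 mm high with a round boss 34 mm in diameter on top, 28 mm high in all, 50 to 80 g. It stands boss-up on the bench, told from the other two by the brass insert standing 7 to 10 mm proud of the boss. Best gripped across the 56 mm head
- insert (a joint): how far the insert of that knob (brass, flange 17 mm in diameter) has been pressed in, m: 0 = its top 10 mm above the boss, 0.010 = flush with the boss, its stop. It is a press fit that yields to about 25 N along its axis and stays where it is left; it starts between 0 and 0.003
- nest (a point): Home position: point on top of the plywood deck, straight under the ram, where the centre of the knob's underside lies when the knob touches both fence boards. Deck top 35 mm above the bench. Axes: x from the operator into the press, y to the left, z up. The deck spans x -165 to +75 mm, y -80 to +80 mm, bare for x below -45 mm
- lever_ball (a point): centre of the black ball, 30 mm in diameter, at the end of the press lever (a steel bar 11 mm thick, 140 mm from the hinge axis to the ball's centre), on the press's right-hand side. Raised, the lever slants up and towards the operator, 60 degrees above the horizontal, the ball 301 mm above the bench
- lever_hinge (a point): point on the lever's hinge axis, 22 mm behind the ram's axis, 70 mm to its right, 180 mm above the bench; axes as those of nest; the lever turns about this y axis, the ball in the plane y = 0 of this point
- lever (a joint): Lever angle, rad: 0 = raised, grows as the ball is pulled towards the operator (-x of nest) and down, stop at 1.25. A spring returns it to 0 (2 to 3 N at the ball). The ram sinks 18 mm per rad; it meets the insert at 0.5 to 0.8 rad, pressing takes about 6 N at the ball in all; flush at about 1.11 rad, then the pull rises steeply; from about 40 N at the ball (300 N at the ram) the boss is crushed
- fence: V-fence: two hardwood boards fixed on the deck, 20 mm high and thick, 95 mm long, 45 degrees either side of nest's x axis, meeting at x = +40 mm and open towards -x (ends near x -28, y +-67 mm). Origin and axes as nest. Pressing the knob against them with more than 40 N counts as ramming
- ram: Steel ram of the press, 22 mm square; origin at the centre of its foot, 83 mm above the bench when raised. It runs in the press head, described under head_front
- knob: the same knob as knob_center, origin at the centre of its underside, z up
- knob_done_center (a point): bystander: a knob of the same shape whose insert is flush, centre half-way up
- knob_bare_center (a point): bystander: a knob of the same shape with an empty bore and no insert, centre half-way up
- sanding_block: bystander: cork sanding block 100 x 62 x 30 mm
- glue: bystander: white glue bottle, 60 mm in diameter, 170 mm high
- mallet: bystander: joiner's mallet lying down, handle 200 mm long along -x, head 55 x 110 x 60 mm
- square: bystander: try square, stock 110 mm along y, blade 150 mm along x
- pencil_cup: bystander: steel cup 72 mm in diameter, 95 mm high, with pencils
- tape: bystander: tape measure 62 x 36 x 55 mm
- insert_bin: grey bin of spare inserts 120 x 80 x 28 mm, fixed; origin under its centre
- head_front (a point): Middle of the lower front edge of the press head: 33 mm before the ram's axis, 125 mm above the bench; axes as nest. The head is 60 mm wide and rises to 230 mm. It overhangs the home position, so over the deck there is room straight down only for x below about -100 mm (from nest); to push a knob home the gripper must lean back, its top towards -x
Things that resemble listed ones, but are neither listed nor needed, are in the scene too. Leave any blue, red or turquoise look-alike of the knob alone.

How it is judged (in metres and radians):
On the way, in this order (a step that is already met when the one before it is completed fails the run):
1. the knob stands boss-up on the deck, home in the V-fence, and the insert is still proud (horizontal distance between knob and nest below 0.0025 m and z of knob in the frame of nest below 0.003 m and angle between knob's own z axis and vertical below 0.1 rad and value of joint insert below 0.006 m), for 0.2 s.
2. the ram presses the insert flush with the knob home in the fence (value of joint insert above 0.009 m and contact force between ram and knob above 10 N and horizontal distance between knob and nest below 0.003 m), for 0.1 s.
At the end, for the whole second after the job is handed in: the knob with the formerly proud insert stands boss-up on the deck, at rest, within 3 mm of the home position in the V-fence; its insert is pressed in to within 1 mm of flush; the lever is back up (below 0.1 rad) (value of joint insert above 0.009 m and horizontal distance between knob and nest below 0.003 m and z of knob in the frame of nest below 0.003 m and angle between knob's own z axis and vertical below 0.1 rad and value of joint lever below 0.1 rad and linear speed of knob below 0.02 m/s); the robot touches nothing.
It fails at once if the knob is rammed against the fence boards with more than 40 N (contact force between knob and fence above 40 N).
It fails at once if the ram crushes the knob with more than 300 N (contact force between ram and knob above 300 N).
It fails at once if another thing on the bench is moved by more than 30 mm (distance of any of knob_done_center, knob_bare_center, sanding_block, glue, mallet, square, pencil_cup, tape from where it was at the start of the episode above 0.03 m).
It also fails if it takes over 72 s, if anything falls off the work surface, if the arm or the gripper's body presses on something with over 40 N, if the wrist force passes 120 N, or if a joint passes its speed limit or range.

## Working session

There is one attempt and no reset: what is moved stays moved. The work goes in short steps, Python scripts to look and compute and a tool call to move; the robot and the scene stay as the last step left them, time stands still between calls to the robot, and variables do not carry over. Pictures are saved under pics/ and viewed, and the job is handed in when it is done.

Besides the shell and the picture viewer there is one more tool, called after "Call:" as a command line: name --argument value ..., lists and objects as JSON in quotes. send_rows: Moves the arm, as the interface text tells. Its arguments: {"type":"object","properties":{"dp":{"type":"array"},"rot":{"type":"array"},"jaw":{"type":"number"},"force":{"type":"number"}},"required":["dp","rot"]}

```bash
mkdir -p pics; ls; python3 - <<'E'
from bench import r,vision,job
import cv2,numpy as np
print(r.sense())
for n in ("side","top","wrist"):
    s=vision.snapshot(n); cv2.imwrite(f"pics/{n}0.png",s["pixels"][:,:,::-1]); np.savez(f"{n}0.npz",**s)
    print(n,s["intrinsics"].round(1).tolist(),(s["world_from_camera"] if n!="wrist" else s["T_tool_cam"]).round(3).tolist())
E
```

```text
pics
{'time': 0.0, 'joint_pos': array([ 7.05671326e+01,  7.51571937e+00,  8.53287703e+01,  3.21955953e-05,
        8.72594062e+01, -4.89303717e+00]), 'qd': array([ 0.04930158, -0.17871426,  0.03349142,  0.12037155,  0.08404109,
       -0.05259661]), 'joint_efforts': array([-1.66842328e-03, -5.69434619e+01, -5.00535572e+01, -4.22481917e-04,
        1.58406392e-02, -3.33542073e-05]), 'tool_pos': array([150.44048386, 580.30998777, 244.24288892]), 'tcp_rot': array([-1.79991106e+02,  1.03514562e-01,  7.54601763e+01]), 'ft_force': array([-0.64168127, -0.43005781, -0.20873749]), 'wrist_torque': array([ 0.03957186,  0.01940411, -0.00860938]), 'finger_gap': 85.15900856544476}
side [[384.3, 0.0, 321.1], [0.0, 384.3, 196.0], [0.0, 0.0, 1.0]] [[0.986, -0.083, 0.143, 391.797], [-0.165, -0.538, 0.827, -967.273], [0.008, -0.839, -0.544, 823.189], [0.0, 0.0, 0.0, 1.0]]
top [[453.8, 0.0, 319.2], [0.0, 453.8, 199.9], [0.0, 0.0, 1.0]] [[-0.023, -0.991, 0.135, 368.686], [-1.0, 0.022, -0.006, 1.79], [0.003, -0.135, -0.991, 1471.967], [0.0, 0.0, 0.0, 1.0]]
wrist [[316.5, 0.0, 316.9], [0.0, 316.5, 201.0], [0.0, 0.0, 1.0]] [[1.0, -0.001, -0.001, 1.786], [0.001, 0.959, 0.284, -71.918], [0.001, -0.284, 0.959, -129.703], [0.0, 0.0, 0.0, 1.0]]
```

View pics/side0.png

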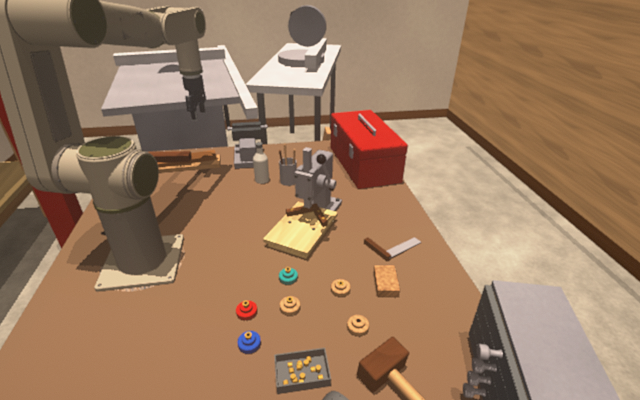

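View pics/top0.png

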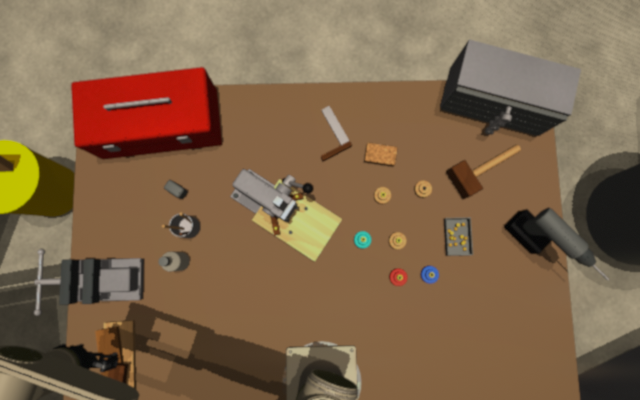

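View pics/wrist0.png

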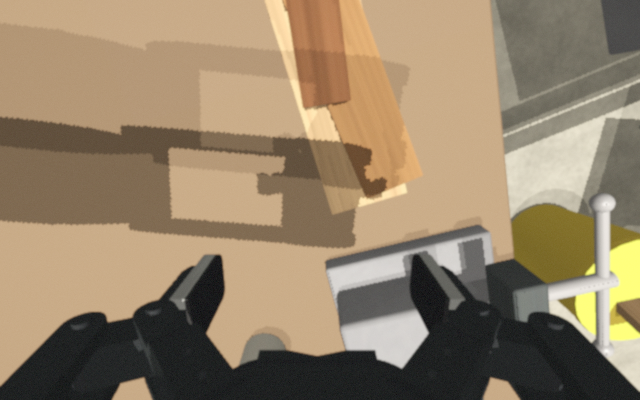

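Wooden candidates in the side picture are at (290,305), (341,287) and (358,324), which are (398,241), (383,195) and (424,188) in the top picture. I'll enlarge them.

```bash
python3 - <<'E'
import cv2,numpy as np
s=cv2.imread("pics/side0.png");t=cv2.imread("pics/top0.png")
a=cv2.resize(s[255:355,220:390],None,fx=4.7,fy=4.7,interpolation=cv2.INTER_CUBIC)
cv2.imwrite("pics/c1.png",a)
b=cv2.resize(t[155:265,225:355],None,fx=5,fy=5,interpolation=cv2.INTER_CUBIC)
cv2.imwrite("pics/c2.png",b)
b=cv2.resize(s[140:260,255:350],None,fx=5,fy=5,interpolation=cv2.INTER_CUBIC)
cv2.imwrite("pics/c3.png",b)
E
```

```text
(no output)
```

View pics/c1.png

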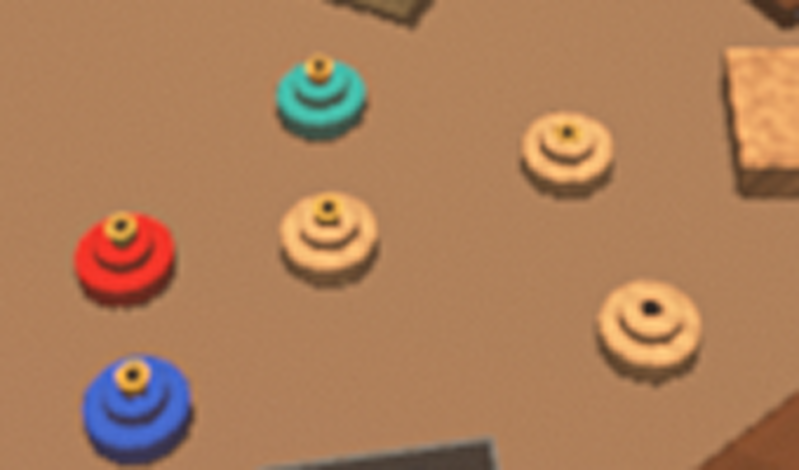

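View pics/c2.png

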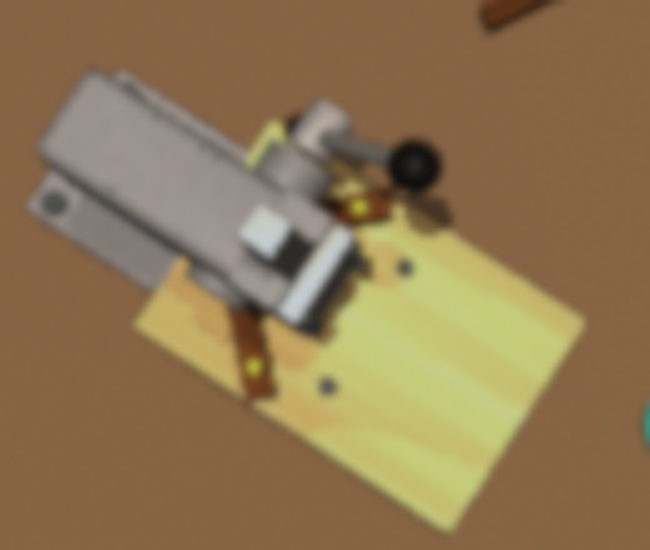

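View pics/c3.png

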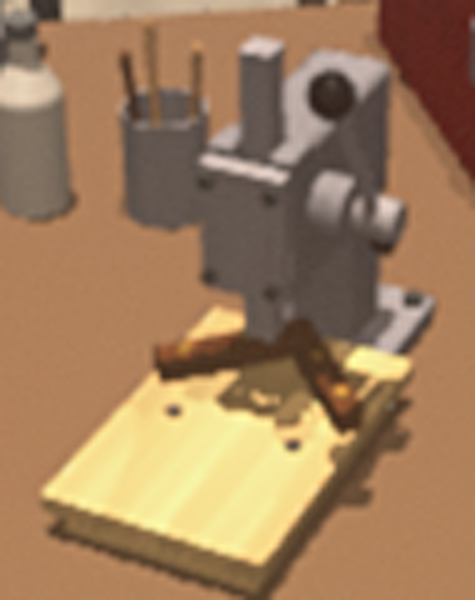

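The crop shows a brass stub standing proud on the wooden knob at side (290,305), which is top (398,241). Of the other two, (341,287) is flush and (358,324) is an empty bore, so (290,305) is the one. Next I measure the knob and the deck.

```bash
cat > h.py <<'E'
import cv2,numpy as np
def load(n): return dict(np.load(n))
def ray(s,uv,T=None):
    T=s["world_from_camera"] if T is None else T
    d=np.linalg.inv(s["intrinsics"])@np.array([uv[0],uv[1],1.0])
    return T[:3,3],T[:3,:3]@d
def plane(s,uv,z,T=None):
    o,d=ray(s,uv,T); return o+d*(z-o[2])/d[2]
def proj(s,P,T=None):
    T=s["world_from_camera"] if T is None else T
    c=np.linalg.inv(T)@np.append(P,1); p=s["intrinsics"]@c[:3]; return p[:2]/p[2]
E
python3 - <<'E'
from h import *
for n in("top","side"):
    s=load(n+"0.npz"); hsv=cv2.cvtColor(s["pixels"],cv2.COLOR_RGB2HSV)
    if n=="top":
        w=hsv[225:257,383:414]; print(hsv[241,385:412].tolist()); print(hsv[200:215,300].tolist())
    else: print(hsv[305,275:305].tolist()); print(hsv[230,280:300:3].tolist())
E
```

```text
[[15, 128, 134], [15, 126, 132], [15, 130, 126], [15, 135, 121], [17, 143, 148], [17, 144, 186], [16, 145, 193], [17, 145, 176], [17, 142, 165], [18, 138, 183], [20, 143, 178], [26, 157, 161], [29, 158, 161], [29, 148, 143], [29, 149, 151], [28, 154, 181], [24, 148, 195], [20, 137, 195], [19, 135, 194], [19, 133, 195], [19, 134, 186], [17, 135, 163], [15, 129, 140], [14, 127, 135], [14, 128, 134], [14, 128, 134], [15, 128, 134]]
[[31, 99, 165], [32, 98, 197], [31, 99, 200], [27, 109, 198], [24, 119, 199], [23, 120, 197], [23, 120, 193], [24, 119, 189], [23, 120, 187], [22, 123, 188], [21, 127, 189], [22, 122, 194], [27, 111, 197], [30, 103, 198], [31, 103, 201]]
[[13, 123, 176], [13, 125, 177], [13, 124, 175], [13, 122, 175], [13, 130, 182], [14, 139, 227], [17, 131, 247], [17, 130, 247], [14, 142, 224], [14, 139, 150], [14, 139, 172], [14, 141, 212], [14, 140, 231], [15, 138, 241], [15, 135, 244], [15, 136, 243], [15, 137, 238], [14, 142, 222], [14, 140, 171], [14, 143, 130], [14, 138, 157], [14, 140, 215], [15, 136, 238], [16, 134, 241], [14, 141, 224], [14, 131, 175], [14, 123, 174], [13, 122, 177], [13, 123, 176], [14, 125, 176]]
[[25, 98, 247], [22, 110, 247], [24, 102, 247], [25, 102, 247], [26, 94, 247], [26, 93, 247], [28, 86, 247]]
```

```bash
python3 - <<'E'
from h import *
s=load("top0.npz"); hsv=cv2.cvtColor(s["pixels"],cv2.COLOR_RGB2HSV)
m=((hsv[...,2]>155)).astype(np.uint8)
k=np.zeros_like(m); k[222:262,380:418]=m[222:262,380:418]
c=max(cv2.findContours(k,0,1)[0],key=cv2.contourArea)
e=cv2.minEnclosingCircle(c); print("knob top",e,cv2.fitEllipse(c), plane(s,e[0],18))
s2=load("side0.npz"); h2=cv2.cvtColor(s2["pixels"],cv2.COLOR_RGB2HSV)
k=np.zeros_like(m); k[285:325,272:310]=((h2[...,2]>195))[285:325,272:310]
c=max(cv2.findContours(k,0,1)[0],key=cv2.contourArea); e=cv2.fitEllipse(c)
print("knob side",e,plane(s2,e[0],18))
# depth check
for a,w in(("top",s),("side",s2)):
  pass
# deck
d=np.zeros_like(m); R=((hsv[...,2]>150)&(hsv[...,1]>85)&(hsv[...,0]>19)).astype(np.uint8); d[170:265,245:350]=R[170:265,245:350]
c=max(cv2.findContours(d,0,1)[0],key=cv2.contourArea)[:,0].astype(float)
print(cv2.contourArea(c.astype(np.float32)))
P=np.array([plane(s,p,35)[:2] for p in c])
def fit(a,b):  # points near segment between guessed px
    A=plane(s,a,35)[:2];B=plane(s,b,35)[:2];u=(B-A)/np.linalg.norm(B-A);n=np.array([-u[1],u[0]])
    t=(P-A)@u; q=P[(abs((P-A)@n)<9)&(t>10)&(t<np.linalg.norm(B-A)-10)]
    l=cv2.fitLine(q.astype(np.float32),cv2.DIST_HUBER,0,.01,.01).ravel(); return l,len(q)
FR,FL,BL=(342,219.4),(315.2,261.4),(251.6,220); mr=(309,196+3)
for nm,a,b in(("front",FR,FL),("left",FL,BL),("right",FR,(312,200))):
    l,n=fit(a,b); print(nm,l,n,np.degrees(np.arctan2(l[1],l[0])))
for p in(FR,FL,BL):print(plane(s,p,35))
E
```

```text
knob top ((397.6206970214844, 240.34483337402344), 8.67750358581543) ((397.8569641113281, 240.24917602539062), (16.007976531982422, 16.65536880493164), 177.596923828125) [ 430.87850756 -254.461613     18.        ]
knob side ((289.38916015625, 303.5229187011719), (15.399001121520996, 19.821470260620117), 82.57341766357422) [ 431.2374392  -254.96025574   18.        ]
2168.0
front [  0.8250307  -0.5650879 432.0056    -28.74096  ] 37 -34.408394
left [  0.56364685   0.8260159  416.10828     77.68862   ] 40 55.69162
right [  0.5657521    0.82457536 533.0525     -32.419254  ] 24 55.545464
[500.47224534 -77.74674447  35.        ]
[370.19353845  10.24871112  35.        ]
[505.03264564 209.32604792  35.        ]
```

Fixes: knob at about (431, -254.7). From the deck edges, nest is at about (530, 103.5, 35) and press x lies at a yaw of 55.6°. Moving over to the knob now, keeping clear of the press.

Call:
send_rows --dp '[[34, -56, 12], [68, -112, 24], [102, -168, 36], [136, -224, 48], [165, -275, 55]]' --rot '[[0, 0, -0.18], [0, 0, -0.36], [0, 0, -0.54], [0, 0, -0.72], [0, 0, -0.9]]'

```text
time: 0.78
tool_pos: [309.8, 315.2, 299.0]
tcp_rot: [-180.0, -0.0, 23.6]
ft_force: [1.6, 0.1, 0.3]
finger_gap: 85.2
```

Call:
send_rows --dp '[[15, -55, 0], [30, -110, 0], [40, -165, -10], [45, -220, -20], [55, -280, -30]]' --rot '[[0, 0, -0.18], [0, 0, -0.36], [0, 0, -0.54], [0, 0, -0.72], [0, 0, -0.9]]'

```text
time: 1.4
tool_pos: [364.0, 35.4, 268.3]
tcp_rot: [-180.0, -0.0, -28.0]
ft_force: [1.4, -0.0, 0.5]
finger_gap: 85.4
```

Call:
send_rows --dp '[[15, -60, -10], [30, -120, -20], [45, -180, -40], [55, -240, -70], [60.4, -280.5, -100]]' --rot '[[0, 0, -0.03], [0, 0, -0.06], [0, 0, -0.09], [0, 0, -0.117], [0, 0, -0.117]]'

```text
time: 2.02
tool_pos: [424.9, -246.1, 168.2]
tcp_rot: [180.0, -0.1, -34.5]
ft_force: [-0.7, 0.4, -0.3]
finger_gap: 85.7
```

Call:
send_rows --dp '[[0, 0, 0], [0, 0, 0]]' --rot '[[0, 0, 0], [0, 0, 0]]'

```text
time: 2.28
tool_pos: [424.4, -243.2, 168.5]
tcp_rot: [-180.0, 0.1, -34.4]
ft_force: [0.6, 0.5, -0.1]
finger_gap: 85.1
```

```bash
cat >> h.py <<'E'
from scipy.spatial.transform import Rotation as Ro
def shot(name,tag):
    from bench import r,vision
    st=r.sense(); s=vision.snapshot(name)
    if name=="wrist":
        T=np.eye(4);T[:3,:3]=Ro.from_euler("xyz",st["tcp_rot"],degrees=True).as_matrix();T[:3,3]=st["tool_pos"]
        s["world_from_camera"]=T@s["T_tool_cam"]
    np.savez(tag+".npz",**s); cv2.imwrite(f"pics/{tag}.png",s["pixels"][:,:,::-1]); 
    print({k:np.round(st[k],2).tolist() for k in("time","tool_pos","tcp_rot","ft_force","wrist_torque","finger_gap","joint_pos")})
    return s
E
python3 -c "
from h import *
shot('wrist','w1')"
```

```text
{'time': 2.28, 'tool_pos': [424.39, -243.2, 168.49], 'tcp_rot': [-179.98, 0.06, -34.42], 'ft_force': [0.62, 0.48, -0.06], 'wrist_torque': [0.02, 0.0, -0.06], 'finger_gap': 85.09, 'joint_pos': [-35.84, -6.99, 107.9, 0.02, 79.16, -1.43]}
```

View pics/w1.png

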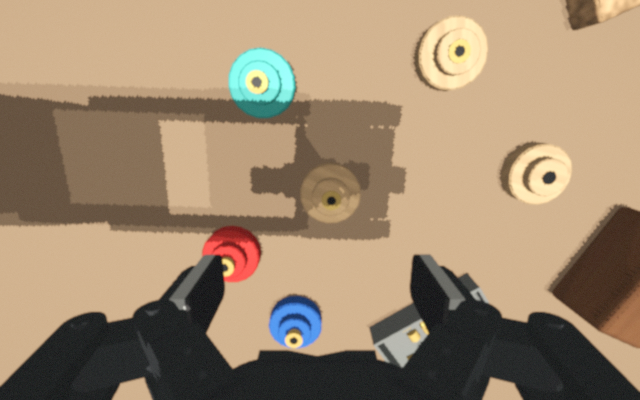

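The wrist view shows the target wooden knob, proud brass stub and all, at about (330,193) in the gripper's shadow. Red, blue and turquoise look-alikes surround it.

```bash
python3 - <<'E'
from h import *
s=load("w1.npz"); im=cv2.cvtColor(s["pixels"][...,::-1].copy(),cv2.COLOR_BGR2HSV)
c=im[150:235,285:375]
hsv=im
print(hsv[193,292:370:3].tolist()); print(hsv[155:232:3,330].tolist())
cv2.imwrite("pics/c4.png",cv2.resize(s["pixels"][150:235,285:375,::-1],None,fx=6,fy=6,interpolation=cv2.INTER_CUBIC))
E
```

```text
[[16, 94, 103], [15, 98, 104], [15, 92, 103], [16, 104, 133], [17, 107, 143], [17, 106, 144], [17, 104, 142], [17, 112, 137], [17, 107, 143], [16, 109, 143], [16, 103, 141], [20, 128, 140], [21, 135, 147], [21, 141, 147], [21, 140, 144], [19, 131, 144], [18, 109, 150], [17, 103, 163], [16, 107, 148], [16, 106, 139], [16, 105, 138], [16, 107, 136], [16, 102, 157], [16, 92, 139], [15, 93, 134], [15, 92, 136]]
[[15, 87, 137], [15, 92, 117], [15, 94, 106], [16, 107, 122], [17, 106, 140], [17, 107, 143], [17, 103, 151], [17, 107, 145], [16, 106, 127], [16, 103, 146], [16, 105, 150], [16, 105, 153], [20, 130, 141], [20, 137, 145], [19, 110, 65], [120, 18, 29], [17, 43, 42], [21, 135, 189], [21, 124, 196], [17, 100, 191], [17, 103, 183], [17, 100, 191], [17, 100, 183], [15, 95, 137], [15, 89, 137], [16, 89, 138]]
```

View pics/c4.png

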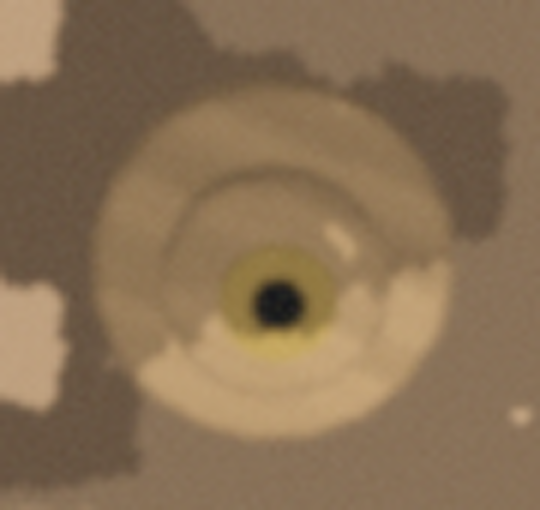

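```bash
python3 - <<'E'
from h import *
s=load("w1.npz")
print(plane(s,(330.6,193.2),17),plane(s,(331.4,200.2),36))
print(s["depth"][175:220:6,331], s["depth"][193,300:360:8])
E
```

```text
[ 433.28550952 -251.64839792   17.        ] [ 432.57992602 -252.54399397   36.        ]
[284.42166 275.10004 276.38    270.18643 270.78537 273.79236 282.47446
 293.17096] [288.5576  288.5805  278.6401  278.86755 270.50693 277.80328 278.65854
 290.24954]
```

Call:
send_rows --dp '[[8, -10, -50], [8, -10, -100], [8, -10, -125], [8, -10, -140], [8, -10, -151]]' --rot '[[0, 0, 0], [0, 0, 0], [0, 0, 0], [0, 0, 0], [0, 0, 0]]'

```text
time: 2.95
tool_pos: [433.8, -253.5, 18.5]
tcp_rot: [180.0, -0.1, -34.3]
ft_force: [-0.3, 0.1, 0.6]
finger_gap: 85.4
```

Call:
send_rows --dp '[[0, 0, 0], [0, 0, 0], [0, 0, 0], [0, 0, 0], [0, 0, 0]]' --rot '[[0, 0, 0], [0, 0, 0], [0, 0, 0], [0, 0, 0], [0, 0, 0]]' --jaw 45 --force 30

```text
time: 3.58
tool_pos: [433.7, -254.3, 19.1]
tcp_rot: [-180.0, -0.1, -34.4]
ft_force: [-0.3, 2.5, 6.3]
finger_gap: 54.2
```

```bash
python3 -c "
from h import *
shot('wrist','w2');s=shot('side','s2');cv2.imwrite('pics/c5.png',cv2.resize(s['pixels'][240:340,200:350,::-1],None,fx=5,fy=5))"
```

```text
{'time': 3.58, 'tool_pos': [433.66, -254.26, 19.09], 'tcp_rot': [-179.99, -0.14, -34.38], 'ft_force': [-0.3, 2.45, 6.31], 'wrist_torque': [0.32, 0.17, 0.05], 'finger_gap': 54.21, 'joint_pos': [-36.24, 6.25, 111.87, 0.01, 61.75, -1.86]}
{'time': 3.62, 'tool_pos': [433.61, -254.23, 19.07], 'tcp_rot': [-179.99, -0.13, -34.38], 'ft_force': [0.12, 2.29, 6.9], 'wrist_torque': [0.24, 0.16, 0.05], 'finger_gap': 54.39, 'joint_pos': [-36.24, 6.25, 111.87, 0.01, 61.75, -1.86]}
```

View pics/w2.png

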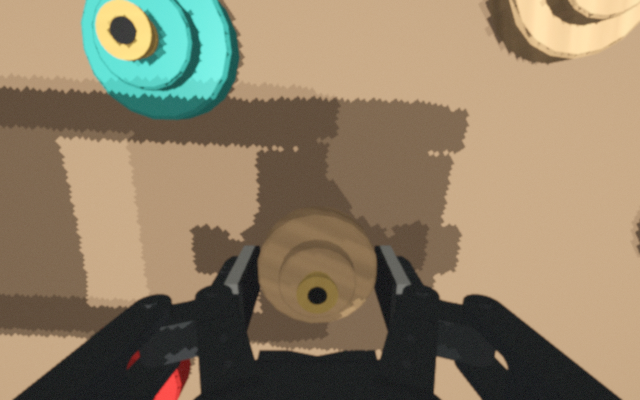

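View pics/c5.png

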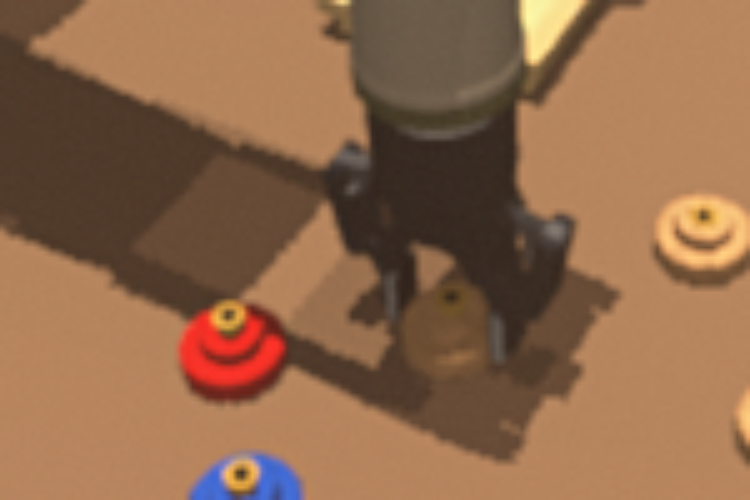

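Gripped (gap 54 mm), with the tips lightly on the bench. Next I lift and carry it to the bare front part of the deck, about x -130 in the nest frame.

Call:
send_rows --dp '[[0, 0, 30], [0, 0, 70], [4, 40, 85], [9, 100, 85], [14, 160, 85]]' --rot '[[0, 0, 0], [0, 0, 0], [0, 0, 0], [0, 0, 0], [0, 0, 0]]'

```text
time: 4.3
tool_pos: [447.1, -92.5, 103.6]
tcp_rot: [-180.0, -0.1, -34.5]
ft_force: [2.0, 0.0, 0.1]
finger_gap: 54.7
```

Call:
send_rows --dp '[[4, 50, 0], [9, 90, 0], [9, 90, 0], [9, 90, 0], [9, 90, 0]]' --rot '[[0, 0, 0], [0, 0, 0], [0, 0, 0], [0, 0, 0], [0, 0, 0]]'

```text
time: 4.92
tool_pos: [455.6, -4.6, 102.7]
tcp_rot: [180.0, -0.0, -34.5]
ft_force: [1.5, 0.0, -0.4]
finger_gap: 54.5
```

```bash
python3 -c "
from h import *
shot('wrist','w3')"
```

```text
{'time': 4.92, 'tool_pos': [455.63, -4.59, 102.66], 'tcp_rot': [179.99, -0.01, -34.46], 'ft_force': [1.49, 0.03, -0.36], 'wrist_torque': [0.04, 0.02, 0.02], 'finger_gap': 54.54, 'joint_pos': [-7.02, -8.49, 116.5, -0.02, 71.98, 27.44]}
```

View pics/w3.png

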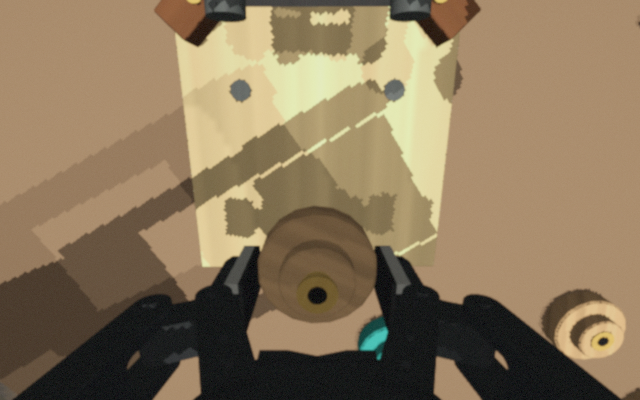

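The wrist view shows the knob held upright and centred over the deck: deck edges at x≈196 and 441 on row 200, front edge at row ≈266, fence board tips at the top. I'll refine the nest from this.

```bash
python3 - <<'E'
from h import *
s=load("w3.npz"); hsv=cv2.cvtColor(s["pixels"],cv2.COLOR_RGB2HSV)
im=s["pixels"].astype(int); g=im.sum(2)
# left, right edges via sharp gradient on bright parts
for rr in (60,90,230,250):
    print(rr,"L",hsv[rr,170:212:3].tolist())
for rr in (100,130,160,180):
    print(rr,"R",hsv[rr,430:462:3].tolist())
print("F",hsv[255:280:2,215].tolist(),hsv[255:280:2,232].tolist())
cv2.imwrite("pics/c6.png",cv2.resize(s["pixels"][0:100,150:490,::-1],None,fx=2.3,fy=2.3,interpolation=cv2.INTER_CUBIC))
E
```

```text
60 L [[16, 88, 173], [16, 89, 172], [16, 89, 171], [22, 77, 223], [24, 73, 227], [24, 72, 228], [23, 74, 227], [21, 80, 227], [21, 80, 227], [21, 79, 227], [21, 79, 227], [22, 79, 227], [22, 75, 227], [22, 76, 227]]
90 L [[17, 91, 171], [16, 89, 171], [16, 92, 171], [16, 91, 171], [23, 77, 214], [23, 76, 226], [24, 74, 227], [22, 78, 221], [21, 86, 207], [21, 87, 206], [21, 84, 206], [21, 84, 207], [21, 85, 206], [21, 85, 208]]
230 L [[15, 89, 171], [16, 90, 172], [16, 94, 171], [15, 90, 172], [16, 89, 171], [16, 92, 172], [16, 91, 171], [16, 90, 172], [16, 90, 172], [18, 88, 186], [21, 78, 228], [21, 78, 228], [21, 80, 225], [21, 80, 222]]
250 L [[16, 91, 171], [16, 89, 171], [16, 91, 171], [16, 92, 172], [16, 90, 172], [15, 91, 173], [16, 91, 171], [16, 91, 173], [16, 89, 171], [16, 90, 173], [20, 87, 203], [21, 78, 228], [21, 81, 228], [21, 82, 225]]
100 R [[26, 68, 228], [26, 68, 228], [26, 68, 228], [25, 69, 228], [25, 69, 224], [24, 75, 214], [22, 86, 183], [19, 82, 161], [16, 93, 170], [16, 89, 172], [15, 90, 172]]
130 R [[26, 67, 227], [26, 68, 228], [25, 70, 227], [24, 72, 227], [24, 71, 227], [23, 72, 228], [22, 80, 207], [15, 91, 173], [16, 91, 171], [16, 88, 173], [16, 89, 171]]
160 R [[25, 68, 229], [25, 72, 227], [24, 70, 228], [24, 72, 227], [24, 73, 228], [20, 82, 201], [15, 87, 173], [16, 90, 172], [15, 92, 172], [16, 90, 172], [16, 93, 173]]
180 R [[24, 70, 228], [24, 72, 228], [24, 72, 228], [25, 71, 227], [22, 78, 212], [16, 90, 172], [15, 92, 172], [16, 91, 173], [16, 91, 171], [16, 92, 172], [16, 90, 173]]
F [[21, 80, 220], [21, 82, 220], [21, 82, 220], [21, 81, 220], [21, 81, 220], [21, 84, 216], [18, 94, 166], [15, 95, 151], [15, 96, 151], [16, 94, 152], [16, 95, 142], [15, 96, 109], [15, 87, 53]] [[21, 87, 208], [21, 103, 89], [77, 69, 26], [110, 31, 25], [100, 31, 25], [50, 23, 33], [45, 10, 52], [38, 14, 71], [20, 19, 81], [45, 19, 81], [36, 16, 81], [42, 16, 79], [30, 16, 80]]
```

View pics/c6.png

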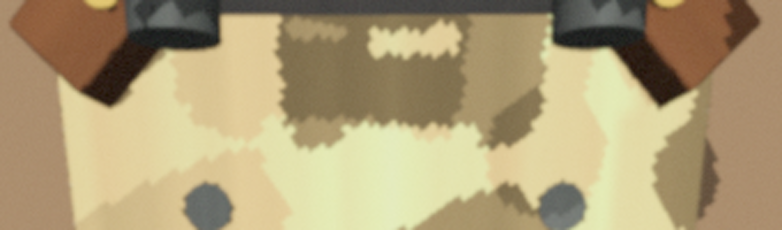

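```bash
python3 - <<'E'
from h import *
s=load("w3.npz")
L=np.array([plane(s,p,35)[:2] for p in((178.3,60),(181.5,90),(198.5,230),(200.2,250))])
R=np.array([plane(s,p,35)[:2] for p in((449.5,130),(445.7,160),(443,180))])
F=plane(s,(215,266.3),35)[:2]
def ang(P): d=P[-1]-P[0]; return np.degrees(np.arctan2(*-d[::-1]))
print(ang(L),ang(R))
C=np.array([plane(s,p,35)[:2] for p in((197,46),(437.4,46))]);print("corner perp",np.degrees(np.arctan2(*(C[1]-C[0])[::-1]))+90)
for yaw in (55.2,55.6,56):
    a=np.radians(yaw);u=np.array([np.cos(a),np.sin(a)]);n=np.array([-u[1],u[0]])
    l,r=(L@n),(R@n); c=(l.mean()+r.mean())/2
    print(yaw,"w",l.mean()-r.mean(),"c",c,"front",F@u,"cornerc",(C@n).mean(),"corner x",C@u-(F@u+165),"nest",(F@u+165)*u+c*n, (F@u+165)*u+(C@n).mean()*n,"TCP in nest", )
    T=np.array([455.63,-4.59])-((F@u+165)*u+c*n); print(T@u,T@n)
E
```

```text
55.5140714008405 54.69457158880886
corner perp 55.48679772209692
55.2 w 160.13283486921938 c -376.77821003817087 front 224.12412221070323 cornerc -376.0556557524652 corner x [-26.04249076 -25.35924273] nest [531.46954525 104.49652873] [530.87622037 104.90890027] TCP in nest
-132.8589742365694 0.018420604909777056
55.6 w 160.1638219919255 c -378.8504698806857 front 221.9824868634372 cornerc -378.5836438861248 corner x [-26.05858688 -26.32827349] nest [531.22697251 105.26645879] [531.00681078 105.41720668] TCP in nest
-133.35384205003015 0.3108081144256344
56 w 160.1870029559051 c -380.90426508577673 front 219.83003240293198 cornerc -381.0931803870832 corner x [-26.08145481 -27.30406292] nest [530.97817046 106.03959397] [531.13478835 105.93395388] TCP in nest
-133.85025225258323 0.603180475592304
```

Everything agrees: deck width 160.2 mm, yaw 55.6°, nest about (531, 105). I'll lower the knob in place.

Call:
send_rows --dp '[[0, 0, -20], [0, 0, -35], [0, 0, -43], [0, 0, -47], [0, 0, -47]]' --rot '[[0, 0, 0], [0, 0, 0], [0, 0, 0], [0, 0, 0], [0, 0, 0]]'

```text
time: 5.6
tool_pos: [455.6, -3.6, 55.6]
tcp_rot: [180.0, 0.0, -34.4]
ft_force: [0.5, -0.7, -0.5]
finger_gap: 54.2
```

Call:
send_rows --dp '[[0, 0, -1], [0, 0, -1.5], [0, 0, -1.5]]' --rot '[[0, 0, 0], [0, 0, 0], [0, 0, 0]]'

```text
time: 5.98
tool_pos: [455.8, -3.5, 54.3]
tcp_rot: [-180.0, -0.0, -34.4]
ft_force: [-1.0, 0.3, -0.2]
finger_gap: 54.4
```

Call:
send_rows --dp '[[0, 0, -0.7], [0, 0, -1.2], [0, 0, -1.2]]' --rot '[[0, 0, 0], [0, 0, 0], [0, 0, 0]]'

```text
time: 6.35
tool_pos: [455.8, -3.6, 54.0]
tcp_rot: [180.0, -0.0, -34.4]
ft_force: [-5.5, -0.1, 12.2]
finger_gap: 54.5
```

Contact with the deck. I release and rise.

Call:
send_rows --dp '[[0, 0, 1], [0, 0, 1], [0, 0, 1]]' --rot '[[0, 0, 0], [0, 0, 0], [0, 0, 0]]' --jaw 75

```text
time: 6.72
tool_pos: [455.5, -3.6, 53.7]
tcp_rot: [180.0, 0.0, -34.4]
ft_force: [0.4, 0.7, -0.4]
finger_gap: 75.2
```

Call:
send_rows --dp '[[0, 0, 20], [0, 0, 60], [0, 0, 90], [0, 0, 90]]' --rot '[[0, 0, 0], [0, 0, 0], [0, 0, 0], [0, 0, 0]]'

```text
time: 7.22
tool_pos: [457.6, -3.8, 146.7]
tcp_rot: [-179.9, -0.3, -34.4]
ft_force: [0.2, 0.1, -0.4]
finger_gap: 74.8
```

```bash
python3 -c "
from h import *
shot('wrist','w4')"
```

```text
{'time': 7.22, 'tool_pos': [457.64, -3.79, 146.74], 'tcp_rot': [-179.85, -0.28, -34.37], 'ft_force': [0.25, 0.13, -0.39], 'wrist_torque': [-0.0, 0.01, 0.03], 'finger_gap': 74.83, 'joint_pos': [-6.9, -11.45, 114.21, 0.0, 76.93, 27.47]}
```

View pics/w4.png

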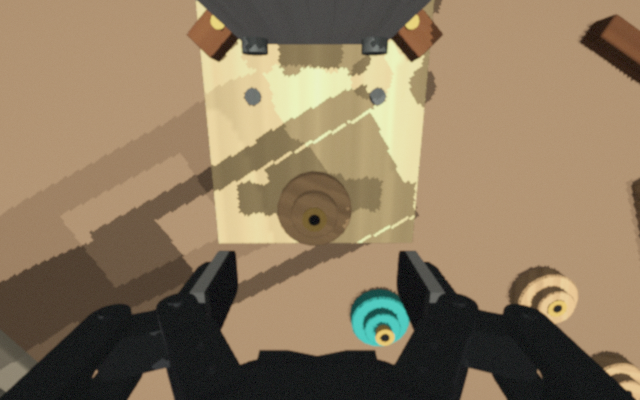

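The knob stands upright on the deck. Before pushing I lean the gripper 38° back and touch the bare bench in front of the deck, to learn the exact tip height in this posture.

Call:
send_rows --dp '[[-30, -20, 0], [-60, -40, 0], [-73, -52, -20], [-73, -52, -50], [-73, -52, -90]]' --rot '[[0.137, -0.094, 0], [0.274, -0.188, 0], [0.41, -0.281, 0], [0.547, -0.375, 0], [0.547, -0.375, 0]]' --jaw 30

```text
time: 7.9
tool_pos: [381.1, -57.3, 51.5]
tcp_rot: [-141.8, 0.1, -34.9]
ft_force: [0.9, -1.1, -0.1]
finger_gap: 30.0
```

Call:
send_rows --dp '[[0, 0, -8], [0, 0, -16], [0, 0, -20], [0, 0, -20]]' --rot '[[0, 0, 0], [0, 0, 0], [0, 0, 0], [0, 0, 0]]'

```text
time: 8.4
tool_pos: [383.2, -55.5, 34.6]
tcp_rot: [-142.0, -0.1, -34.3]
ft_force: [0.3, -0.7, 0.8]
finger_gap: 30.2
```

Call:
send_rows --dp '[[0, 0, -2], [0, 0, -4], [0, 0, -6], [0, 0, -6]]' --rot '[[0, 0, 0], [0, 0, 0], [0, 0, 0], [0, 0, 0]]'

```text
time: 8.9
tool_pos: [382.5, -55.5, 27.7]
tcp_rot: [-142.0, -0.0, -34.4]
ft_force: [0.5, -0.1, 0.7]
finger_gap: 30.0
```

```bash
python3 -c "
from h import *
s=shot('side','s5');cv2.imwrite('pics/c7.png',cv2.resize(s['pixels'][180:310,200:360,::-1],None,fx=4.5,fy=4.5,interpolation=cv2.INTER_CUBIC))"
```

```text
{'time': 8.9, 'tool_pos': [382.5, -55.47, 27.75], 'tcp_rot': [-142.0, -0.01, -34.39], 'ft_force': [0.54, -0.09, 0.67], 'wrist_torque': [-0.25, 0.13, -0.0], 'finger_gap': 29.96, 'joint_pos': [-50.31, -9.84, 136.19, 38.87, 70.66, -34.84]}
```

View pics/c7.png

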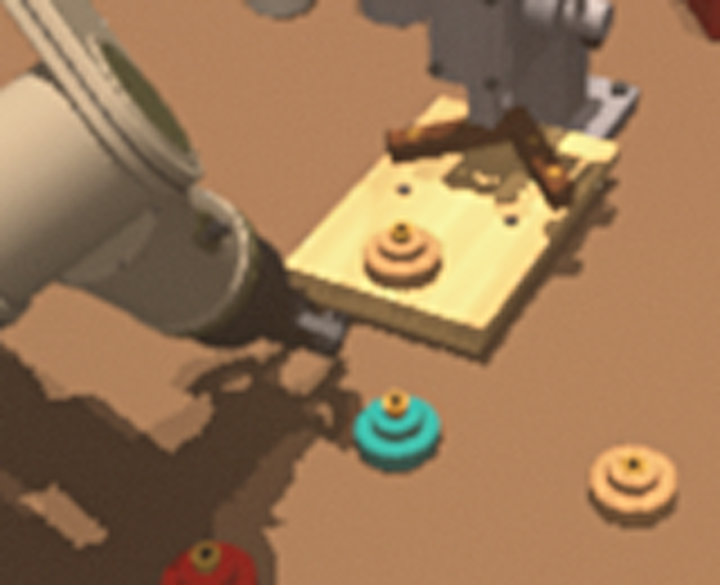

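Call:
send_rows --dp '[[0, 0, -1.5], [0, 0, -3], [0, 0, -3]]' --rot '[[0, 0, 0], [0, 0, 0], [0, 0, 0]]'

```text
time: 9.32
tool_pos: [382.5, -55.5, 24.7]
tcp_rot: [-142.0, -0.0, -34.4]
ft_force: [-0.6, -0.1, -0.0]
finger_gap: 30.0
```

Call:
send_rows --dp '[[0, 0, -1.5], [0, 0, -2], [0, 0, -2]]' --rot '[[0, 0, 0], [0, 0, 0], [0, 0, 0]]'

```text
time: 9.7
tool_pos: [382.6, -55.5, 22.8]
tcp_rot: [-142.0, -0.0, -34.4]
ft_force: [0.8, 0.8, -0.2]
finger_gap: 30.4
```

Call:
send_rows --dp '[[0, 0, -1.5], [0, 0, -2], [0, 0, -2]]' --rot '[[0, 0, 0], [0, 0, 0], [0, 0, 0]]'

```text
time: 10.07
tool_pos: [382.6, -55.5, 20.8]
tcp_rot: [-142.0, -0.0, -34.4]
ft_force: [-0.3, -0.6, 0.0]
finger_gap: 30.0
```

Call:
send_rows --dp '[[0, 0, -1], [0, 0, -1.5], [0, 0, -1.5]]' --rot '[[0, 0, 0], [0, 0, 0], [0, 0, 0]]'

```text
time: 10.45
tool_pos: [382.6, -55.5, 19.3]
tcp_rot: [-142.0, -0.0, -34.4]
ft_force: [-0.3, -0.1, 0.7]
finger_gap: 30.1
```

Call:
send_rows --dp '[[0, 0, -1], [0, 0, -1.5], [0, 0, -1.5]]' --rot '[[0, 0, 0], [0, 0, 0], [0, 0, 0]]'

```text
time: 10.82
tool_pos: [382.6, -55.5, 17.8]
tcp_rot: [-142.0, -0.0, -34.4]
ft_force: [0.3, -0.5, 0.1]
finger_gap: 30.0
```

Call:
send_rows --dp '[[0, 0, -1], [0, 0, -1.5], [0, 0, -1.5]]' --rot '[[0, 0, 0], [0, 0, 0], [0, 0, 0]]'

```text
time: 11.2
tool_pos: [382.6, -55.5, 16.3]
tcp_rot: [-142.0, -0.0, -34.4]
ft_force: [0.1, -0.8, 1.1]
finger_gap: 30.0
```

Call:
send_rows --dp '[[0, 0, -1], [0, 0, -1.5], [0, 0, -1.5]]' --rot '[[0, 0, 0], [0, 0, 0], [0, 0, 0]]'

```text
time: 11.58
tool_pos: [382.8, -55.6, 15.4]
tcp_rot: [-142.0, -0.0, -34.4]
ft_force: [-5.0, -0.7, 7.8]
finger_gap: 29.9
```

Call:
send_rows --dp '[[0, 0, -1], [0, 0, -1.5], [0, 0, -1.5]]' --rot '[[0, 0, 0], [0, 0, 0], [0, 0, 0]]'

```text
time: 11.95
tool_pos: [383.0, -55.6, 15.1]
tcp_rot: [-141.9, -0.0, -34.3]
ft_force: [-15.2, -2.8, 26.4]
finger_gap: 30.1
```

Tip contact is at z≈15.5 on the bench, so about 50.5 on the deck. I now go behind the knob at z≈52.3.

Call:
send_rows --dp '[[0, 0, 25], [0, 0, 50], [40.5, 4, 50], [40.5, 4, 40], [40.5, 4, 39]]' --rot '[[0, 0, 0], [0, 0, 0], [0, 0, 0], [0, 0, 0], [0, 0, 0]]'

```text
time: 12.58
tool_pos: [421.9, -50.5, 51.2]
tcp_rot: [-142.0, 0.1, -34.3]
ft_force: [0.6, -0.4, 0.9]
finger_gap: 29.9
```

Call:
send_rows --dp '[[0, 0, 0], [0, 0, 0]]' --rot '[[0, 0, 0], [0, 0, 0]]'

```text
time: 12.82
tool_pos: [422.6, -51.5, 52.2]
tcp_rot: [-142.0, 0.0, -34.4]
ft_force: [0.3, 0.4, 0.8]
finger_gap: 30.1
```

```bash
cat >> h.py <<'E'
U=np.array([.565,.825]);N=np.array([-.825,.565]);NEST=np.array([531,105.])
def nf(p): q=np.array(p[:2])-NEST; return (q@U).round(1),(q@N).round(1)
E
python3 -c "
from h import *
s=shot('wrist','w6')
from bench import r
print(nf(r.sense()['tool_pos']))"
```

```text
{'time': 12.82, 'tool_pos': [422.63, -51.54, 52.18], 'tcp_rot': [-141.99, 0.01, -34.42], 'ft_force': [0.28, 0.37, 0.83], 'wrist_torque': [-0.26, 0.16, -0.03], 'finger_gap': 30.09, 'joint_pos': [-45.17, -8.49, 131.69, 39.95, 70.42, -29.23]}
(np.float64(-190.4), np.float64(0.8))
```

View pics/w6.png

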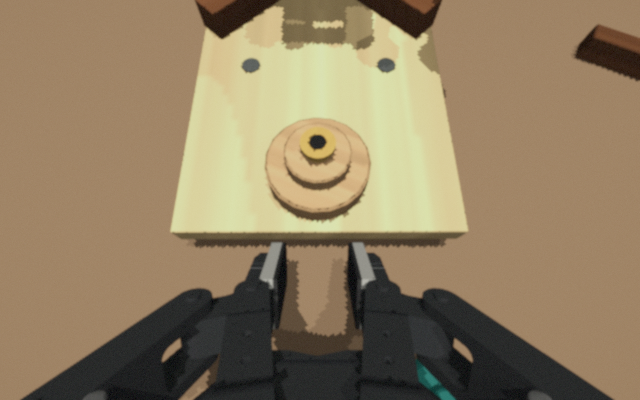

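The fingers are symmetric behind the knob and aligned with the deck midline (px 318). I push forward slowly.

Call:
send_rows --dp '[[3.4, 5, 0], [6.8, 9.9, 0], [10.2, 14.9, 0], [13.6, 19.8, 0], [17, 24.8, 0]]' --rot '[[0, 0, 0], [0, 0, 0], [0, 0, 0], [0, 0, 0], [0, 0, 0]]'

```text
time: 13.5
tool_pos: [440.4, -26.4, 52.4]
tcp_rot: [-142.0, -0.0, -34.4]
ft_force: [0.1, -0.5, -0.0]
finger_gap: 30.0
```

```bash
python3 -c "
from h import *
s=shot('wrist','w7')
s=shot('side','s7');cv2.imwrite('pics/c8.png',cv2.resize(s['pixels'][180:280,240:350,::-1],None,fx=5,fy=5,interpolation=cv2.INTER_CUBIC))"
```

```text
{'time': 13.5, 'tool_pos': [440.36, -26.37, 52.39], 'tcp_rot': [-142.0, -0.04, -34.38], 'ft_force': [0.14, -0.54, -0.03], 'wrist_torque': [-0.32, 0.23, 0.02], 'finger_gap': 30.01, 'joint_pos': [-40.5, -8.53, 131.69, 41.36, 67.88, -26.09]}
{'time': 13.55, 'tool_pos': [440.53, -25.96, 52.45], 'tcp_rot': [-141.98, -0.03, -34.37], 'ft_force': [0.75, 0.78, -0.49], 'wrist_torque': [-0.18, 0.12, -0.01], 'finger_gap': 29.86, 'joint_pos': [-40.45, -8.53, 131.69, 41.39, 67.87, -26.06]}
```

View pics/w7.png

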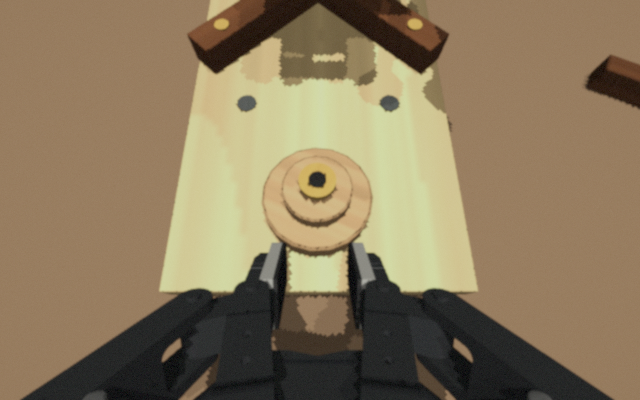

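View pics/c8.png

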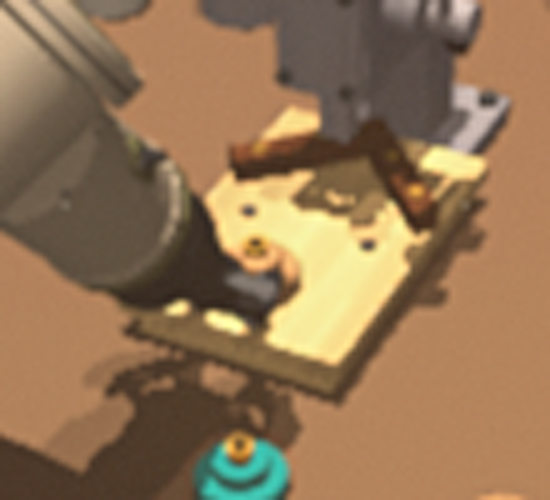

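Knob cradled between both fingers and upright. I continue.

Call:
send_rows --dp '[[4, 5.8, 0], [7.9, 11.5, 0], [11.9, 17.3, 0], [15.8, 23.1, 0], [19.8, 28.9, 0]]' --rot '[[0, 0, 0], [0, 0, 0], [0, 0, 0], [0, 0, 0], [0, 0, 0]]'

```text
time: 14.22
tool_pos: [460.2, 2.6, 52.4]
tcp_rot: [-142.0, -0.0, -34.4]
ft_force: [-0.1, -0.4, -0.8]
finger_gap: 29.7
```

Call:
send_rows --dp '[[4, 5.8, 0], [7.9, 11.5, 0], [11.9, 17.3, 0], [15.8, 23.1, 0], [19.8, 28.9, 0]]' --rot '[[0, 0, 0], [0, 0, 0], [0, 0, 0], [0, 0, 0], [0, 0, 0]]'

```text
time: 14.85
tool_pos: [480.0, 31.4, 52.4]
tcp_rot: [-142.0, -0.0, -34.4]
ft_force: [-0.3, 0.4, 0.3]
finger_gap: 30.0
```

```bash
python3 -c "
from h import *
from bench import r
s=shot('wrist','w8');print(nf(r.sense()['tool_pos']))
s=shot('side','s8');cv2.imwrite('pics/c9.png',cv2.resize(s['pixels'][150:260,250:350,::-1],None,fx=5,fy=5,interpolation=cv2.INTER_CUBIC))"
```

```text
{'time': 14.85, 'tool_pos': [479.96, 31.43, 52.37], 'tcp_rot': [-142.0, -0.03, -34.39], 'ft_force': [-0.34, 0.39, 0.26], 'wrist_torque': [-0.26, 0.18, 0.02], 'finger_gap': 30.02, 'joint_pos': [-29.9, -7.02, 130.36, 44.18, 61.72, -19.03]}
(np.float64(-89.0), np.float64(0.6))
{'time': 14.9, 'tool_pos': [480.23, 31.83, 52.51], 'tcp_rot': [-141.98, -0.03, -34.39], 'ft_force': [-0.3, -0.37, 0.29], 'wrist_torque': [-0.27, 0.17, 0.01], 'finger_gap': 29.86, 'joint_pos': [-29.84, -7.01, 130.35, 44.21, 61.7, -18.99]}
```

View pics/w8.png

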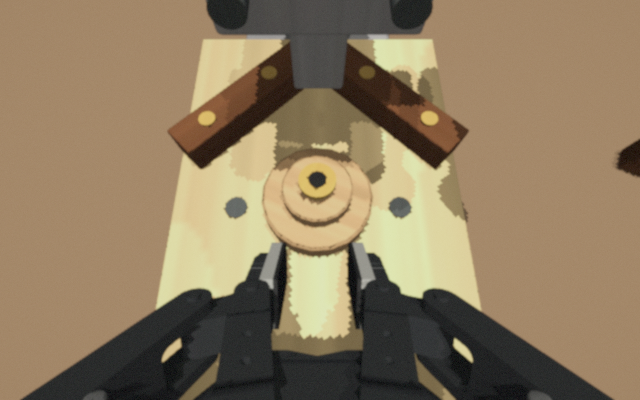

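View pics/c9.png

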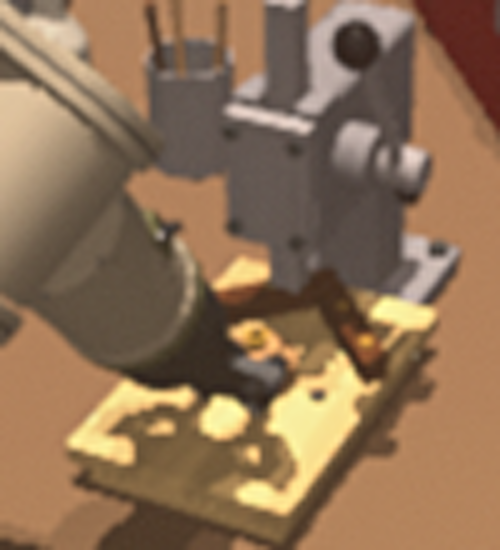

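```bash
python3 - <<'E'
from h import *
s=load("w8.npz")
for p,z in(((317.5,180.5),70),((317.5,201.5),52),((201,168),35),((437,168),35)): q=plane(s,p,z); print(q.round(1),nf(q))
E
```

```text
[502.7  64.6  70. ] (np.float64(-49.3), np.float64(0.6))
[500.9  62.   52. ] (np.float64(-52.4), np.float64(0.5))
[460.8 123.   35. ] (np.float64(-24.8), np.float64(68.1))
[573.9  45.4  35. ] (np.float64(-24.9), np.float64(-69.1))
```

Call:
send_rows --dp '[[4.7, 6.5, 0], [9.4, 13, 0], [14, 19.4, 0], [18.7, 25.9, 0], [23.4, 32.4, 0]]' --rot '[[0, 0, 0], [0, 0, 0], [0, 0, 0], [0, 0, 0], [0, 0, 0]]'

```text
time: 15.58
tool_pos: [503.4, 64.0, 52.4]
tcp_rot: [-142.0, -0.0, -34.4]
ft_force: [-0.3, 0.0, -0.4]
finger_gap: 30.1
```

Call:
send_rows --dp '[[0.6, 0.8, 0], [1.1, 1.7, 0], [1.7, 2.5, 0], [2.3, 3.3, 0], [2.8, 4.1, 0]]' --rot '[[0, 0, 0], [0, 0, 0], [0, 0, 0], [0, 0, 0], [0, 0, 0]]'

```text
time: 16.2
tool_pos: [505.9, 67.4, 52.4]
tcp_rot: [-142.0, -0.0, -34.4]
ft_force: [-0.6, -0.5, 0.3]
finger_gap: 30.0
```

```bash
python3 -c "
from h import *
from bench import r
s=shot('wrist','w9');print(nf(r.sense()['tool_pos']))"
```

```text
{'time': 16.2, 'tool_pos': [505.93, 67.45, 52.39], 'tcp_rot': [-142.0, -0.04, -34.4], 'ft_force': [-0.63, -0.49, 0.31], 'wrist_torque': [-0.31, 0.16, 0.02], 'finger_gap': 30.04, 'joint_pos': [-23.45, -4.84, 128.37, 45.59, 57.78, -14.76]}
(np.float64(-45.1), np.float64(-0.6))
```

View pics/w9.png

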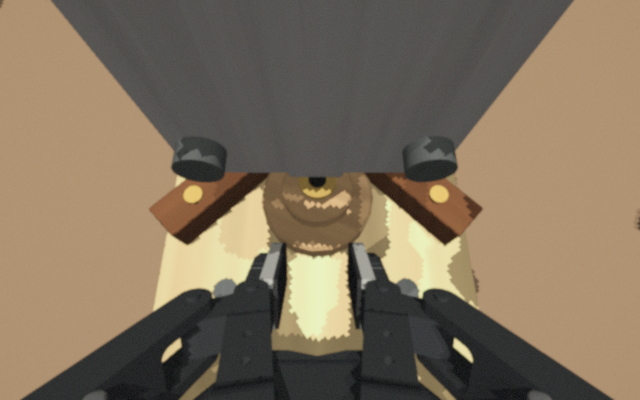

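Call:
send_rows --dp '[[0.6, 0.8, 0], [1.1, 1.7, 0], [1.7, 2.5, 0], [2.3, 3.3, 0], [2.3, 3.3, 0]]' --rot '[[0, 0, 0], [0, 0, 0], [0, 0, 0], [0, 0, 0], [0, 0, 0]]'

```text
time: 16.88
tool_pos: [508.2, 70.9, 52.4]
tcp_rot: [-142.0, -0.0, -34.4]
ft_force: [-0.3, -0.1, -0.2]
finger_gap: 29.9
```

Call:
send_rows --dp '[[0.4, 0.5, 0], [0.7, 1.1, 0], [1.1, 1.6, 0], [1.1, 1.6, 0]]' --rot '[[0, 0, 0], [0, 0, 0], [0, 0, 0], [0, 0, 0]]'

```text
time: 17.38
tool_pos: [509.2, 72.4, 52.2]
tcp_rot: [-142.0, -0.0, -34.4]
ft_force: [-2.7, -3.3, 1.5]
finger_gap: 30.1
```

Call:
send_rows --dp '[[0.2, 0.3, 0], [0.3, 0.5, 0], [0.3, 0.5, 0]]' --rot '[[0, 0, 0], [0, 0, 0], [0, 0, 0]]'

```text
time: 17.75
tool_pos: [509.3, 72.7, 52.2]
tcp_rot: [-142.0, -0.0, -34.4]
ft_force: [-5.6, -5.0, 2.0]
finger_gap: 29.9
```

```bash
python3 -c "
from h import *
from bench import r
s=shot('wrist','w10');st=r.sense();print(nf(st['tool_pos']),st['ft_force'][:2]@U,st['ft_force'][:2]@N)
s=shot('side','s10');cv2.imwrite('pics/c10.png',cv2.resize(s['pixels'][150:260,250:350,::-1],None,fx=5,fy=5,interpolation=cv2.INTER_CUBIC))"
```

```text
{'time': 17.75, 'tool_pos': [509.35, 72.72, 52.18], 'tcp_rot': [-142.03, -0.02, -34.39], 'ft_force': [-5.58, -5.0, 2.02], 'wrist_torque': [-0.65, 0.73, 0.12], 'finger_gap': 29.92, 'joint_pos': [-22.54, -4.49, 128.06, 45.73, 57.22, -14.15]}
(np.float64(-38.8), np.float64(-0.3)) -7.564171323835776 0.761596283353162
{'time': 17.8, 'tool_pos': [509.34, 72.75, 52.18], 'tcp_rot': [-142.03, -0.02, -34.38], 'ft_force': [-4.9, -5.81, 1.46], 'wrist_torque': [-0.63, 0.65, 0.17], 'finger_gap': 30.05, 'joint_pos': [-22.54, -4.49, 128.06, 45.73, 57.22, -14.15]}
```

View pics/w10.png

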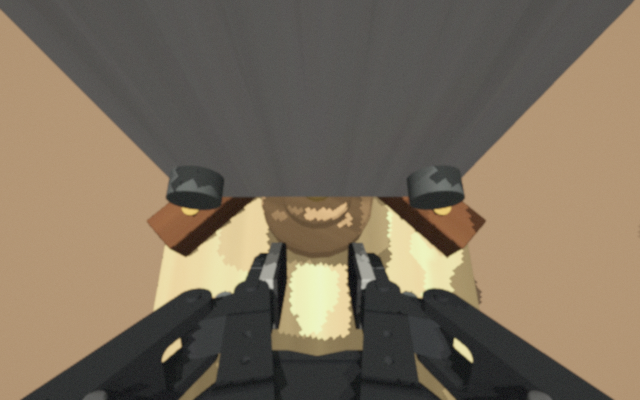

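View pics/c10.png

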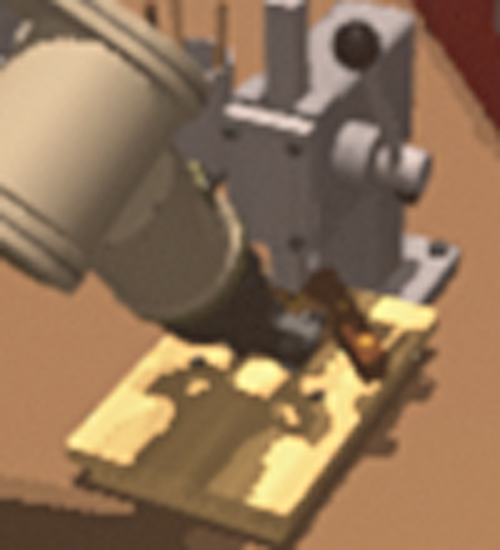

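Contact force is 7.6 N along -x with almost no side force, which says both boards are touched. I back off to check, then nudge once with closed fingers so that the V alone centres the knob.

Call:
send_rows --dp '[[-3, -4, 0], [-17, -25, 0], [-34, -50, 0], [-51, -75, 0], [-51, -75, 0]]' --rot '[[0, 0, 0], [0, 0, 0], [0, 0, 0], [0, 0, 0], [0, 0, 0]]'

```text
time: 18.48
tool_pos: [458.5, -3.5, 52.5]
tcp_rot: [-142.0, -0.1, -34.5]
ft_force: [0.7, 0.5, -0.3]
finger_gap: 29.8
```

```bash
python3 -c "
from h import *
from bench import r
s=shot('wrist','w11');st=r.sense();print(nf(st['tool_pos']))
cv2.imwrite('pics/c11.png',cv2.resize(s['pixels'][0:200,150:490,::-1],None,fx=2.3,fy=2.3,interpolation=cv2.INTER_CUBIC))
s=shot('side','s11');cv2.imwrite('pics/c12.png',cv2.resize(s['pixels'][150:260,250:350,::-1],None,fx=5,fy=5,interpolation=cv2.INTER_CUBIC))"
```

```text
{'time': 18.48, 'tool_pos': [458.46, -3.54, 52.53], 'tcp_rot': [-142.0, -0.06, -34.54], 'ft_force': [0.69, 0.53, -0.3], 'wrist_torque': [-0.24, 0.19, -0.04], 'finger_gap': 29.75, 'joint_pos': [-36.08, -7.96, 131.18, 42.67, 65.26, -23.05]}
(np.float64(-129.8), np.float64(-1.4))
{'time': 18.52, 'tool_pos': [458.82, -2.87, 52.6], 'tcp_rot': [-141.98, -0.05, -34.52], 'ft_force': [-0.23, 0.52, 0.5], 'wrist_torque': [-0.23, 0.18, -0.0], 'finger_gap': 29.84, 'joint_pos': [-35.98, -7.94, 131.16, 42.71, 65.22, -22.99]}
```

View pics/c11.png

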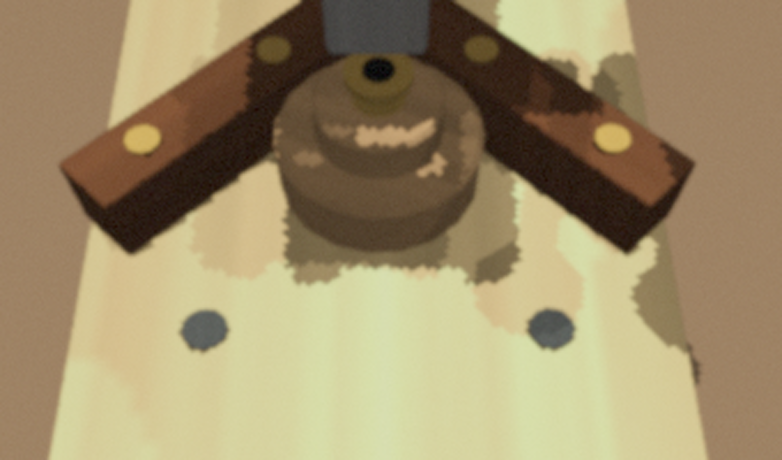

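View pics/c12.png

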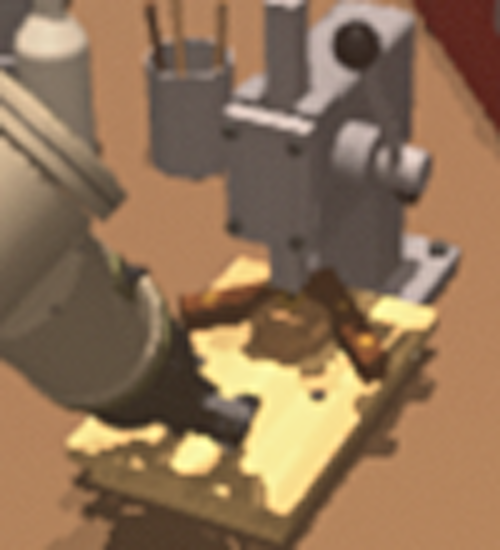

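In the crop the knob sits against both boards (insert px 378, board midline ≈379, ram midline 376) and is upright. I locate the lever ball next.

```bash
python3 - <<'E'
from h import *
for n,b in(("top0",(295,315,178,198)),("side0",(310,332,147,168))):
    s=load(n+".npz"); hsv=cv2.cvtColor(s["pixels"],cv2.COLOR_RGB2HSV)
    m=np.zeros(hsv.shape[:2],np.uint8); a,c,d,e=b; m[d:e,a:c]=(hsv[d:e,a:c,2]<50)
    ct=max(cv2.findContours(m,0,1)[0],key=cv2.contourArea); (u,r)=cv2.minEnclosingCircle(ct)
    q=plane(s,u,301); print(n,u,r,q,nf(q))
E
```

```text
top0 (307.3360595703125, 188.1885223388672) 4.857170581817627 [559.92510671  25.13039567 301.        ] (np.float64(-49.5), np.float64(-69.0))
side0 (320.0, 162.0) 9.999999747378752e-05 [555.37594545   4.44846798 301.        ] (np.float64(-69.2), np.float64(-76.9))
```

Call:
send_rows --dp '[[-10, -15, 50], [-10, -15, 110], [-10, -15, 170], [-10, -15, 230], [-10, -15, 290]]' --rot '[[-0.137, 0.094, 0], [-0.274, 0.188, 0], [-0.41, 0.281, 0], [-0.547, 0.375, 0], [-0.547, 0.375, 0]]' --jaw 60

```text
time: 19.2
tool_pos: [449.3, -13.7, 344.7]
tcp_rot: [179.9, -0.0, -34.0]
ft_force: [0.3, 0.2, 0.2]
finger_gap: 60.0
```

Call:
send_rows --dp '[[30, 0, 40], [60, 10, 50], [90, 20, 50], [90, 20, 50]]' --rot '[[0, 0, 0], [0, 0, 0], [0, 0, 0], [0, 0, 0]]'

```text
time: 19.7
tool_pos: [539.8, 4.9, 391.1]
tcp_rot: [180.0, 0.1, -34.2]
ft_force: [-0.5, -0.6, -0.3]
finger_gap: 59.9
```

```bash
python3 -c "
from h import *
s=shot('wrist','w12')"
```

```text
{'time': 19.7, 'tool_pos': [539.79, 4.87, 391.07], 'tcp_rot': [179.99, 0.12, -34.22], 'ft_force': [-0.45, -0.6, -0.29], 'wrist_torque': [-0.05, 0.02, 0.02], 'finger_gap': 59.92, 'joint_pos': [-4.96, -2.5, 80.48, 0.05, 102.13, 29.27]}
```

View pics/w12.png

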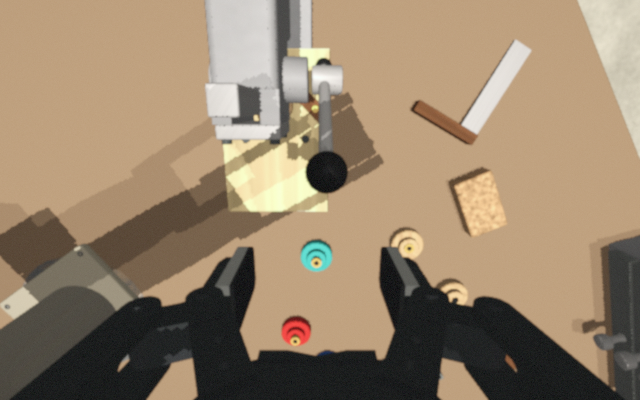

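The black ball is at about (326,172), with the lever bar running up to the hinge at (326,80). Measuring it now.

```bash
python3 - <<'E'
from h import *
s=load("w12.npz"); hsv=cv2.cvtColor(s["pixels"],cv2.COLOR_RGB2HSV)
m=np.zeros(hsv.shape[:2],np.uint8); m[145:200,300:352]=(hsv[145:200,300:352,2]<45)
ct=max(cv2.findContours(m,0,1)[0],key=cv2.contourArea);u,r=cv2.minEnclosingCircle(ct);print(u,r)
q=plane(s,u,301);print(q,nf(q))
E
```

```text
(326.4010314941406, 171.6028289794922) 20.135177612304688
[561.96237012  26.46190977 301.        ] (np.float64(-47.3), np.float64(-69.9))
```

Call:
send_rows --dp '[[22, 21.5, -10], [22, 21.5, -50], [22, 21.5, -80], [22, 21.5, -95], [22, 21.5, -95]]' --rot '[[0, 0, 0], [0, 0, 0], [0, 0, 0], [0, 0, 0], [0, 0, 0]]'

```text
time: 20.38
tool_pos: [559.8, 24.5, 296.8]
tcp_rot: [180.0, 0.1, -34.4]
ft_force: [-0.5, 0.6, 0.3]
finger_gap: 59.8
```

```bash
python3 -c "
from h import *
s=shot('wrist','w13')"
```

```text
{'time': 20.38, 'tool_pos': [559.81, 24.54, 296.8], 'tcp_rot': [179.96, 0.08, -34.37], 'ft_force': [-0.47, 0.64, 0.26], 'wrist_torque': [0.01, 0.01, 0.04], 'finger_gap': 59.82, 'joint_pos': [-2.74, 0.49, 87.24, 0.01, 92.36, 31.63]}
```

View pics/w13.png

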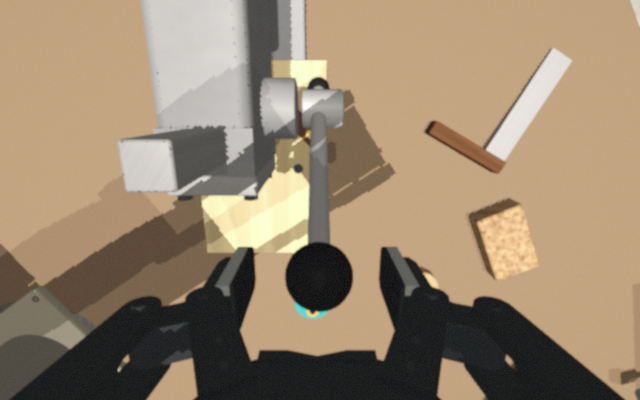

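The ball is at (319,277), centred between the fingers (midline 317). I close on it.

Call:
send_rows --dp '[[1.8, 1.4, -1], [1.8, 1.4, -1], [1.8, 1.4, -1], [1.8, 1.4, -1], [1.8, 1.4, -1]]' --rot '[[0, 0, 0], [0, 0, 0], [0, 0, 0], [0, 0, 0], [0, 0, 0]]' --jaw 24 --force 30

```text
time: 21.05
tool_pos: [562.2, 26.5, 298.2]
tcp_rot: [-179.9, 0.0, -34.3]
ft_force: [-5.9, 3.4, 6.4]
finger_gap: 28.2
```

```bash
python3 - <<'E'
from h import *
s=shot('wrist','w14')
# arc table relative to raised, world
for th in (0,.1,.2,.3,.4,.5,.6,.7,.8,.9,1.0,1.05,1.1,1.15):
    a=np.pi/3-th; dx=-140*(np.cos(a)-.5); dz=140*(np.sin(a)-np.sin(np.pi/3))
    print(th,(dx*U).round(1),round(dz,1))
E
```

```text
{'time': 21.05, 'tool_pos': [562.22, 26.52, 298.17], 'tcp_rot': [-179.93, 0.0, -34.34], 'ft_force': [-5.92, 3.36, 6.45], 'wrist_torque': [0.51, 1.04, 0.1], 'finger_gap': 28.21, 'joint_pos': [-2.56, 0.74, 86.84, 0.06, 92.39, 31.79]}
0 [-0. -0.] 0.0
0.1 [-6.6 -9.7] -7.6
0.2 [-12.8 -18.7] -16.3
0.3 [-18.5 -27. ] -26.1
0.4 [-23.6 -34.4] -36.8
0.5 [-28.  -40.9] -48.4
0.6 [-31.8 -46.4] -60.7
0.7 [-34.8 -50.9] -73.6
0.8 [-37.1 -54.2] -87.0
0.9 [-38.7 -56.5] -100.7
1.0 [-39.5 -57.6] -114.6
1.05 [-39.5 -57.7] -121.6
1.1 [-39.4 -57.6] -128.6
1.15 [-39.1 -57.1] -135.6
```

View pics/w14.png

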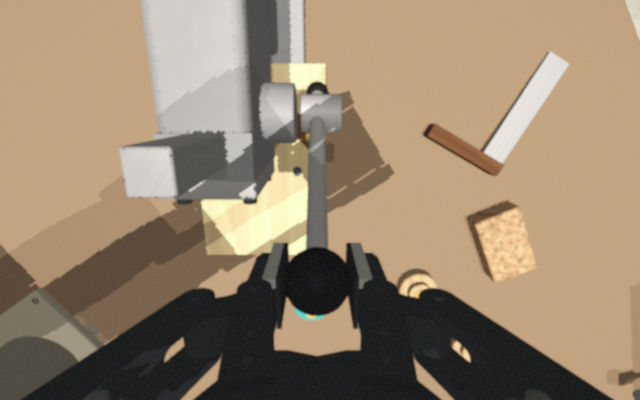

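Ball gripped. I pull along the arc, first to 0.5 rad.

Call:
send_rows --dp '[[-6.6, -9.7, -7.6], [-12.8, -18.7, -16.3], [-18.5, -27, -26.1], [-23.6, -34.4, -36.8], [-28, -40.9, -48.4]]' --rot '[[0, 0, 0], [0, 0, 0], [0, 0, 0], [0, 0, 0], [0, 0, 0]]'

```text
time: 21.72
tool_pos: [534.2, -14.5, 249.4]
tcp_rot: [-179.9, 0.0, -34.3]
ft_force: [-4.7, 5.0, 5.3]
finger_gap: 27.9
```

```bash
python3 -c "
from h import *
s=shot('wrist','w15')"
```

```text
{'time': 21.72, 'tool_pos': [534.21, -14.51, 249.37], 'tcp_rot': [-179.92, 0.01, -34.35], 'ft_force': [-4.68, 5.04, 5.28], 'wrist_torque': [0.79, 0.75, -0.01], 'finger_gap': 27.9, 'joint_pos': [-7.1, -2.85, 95.44, 0.07, 87.38, 27.24]}
```

View pics/w15.png

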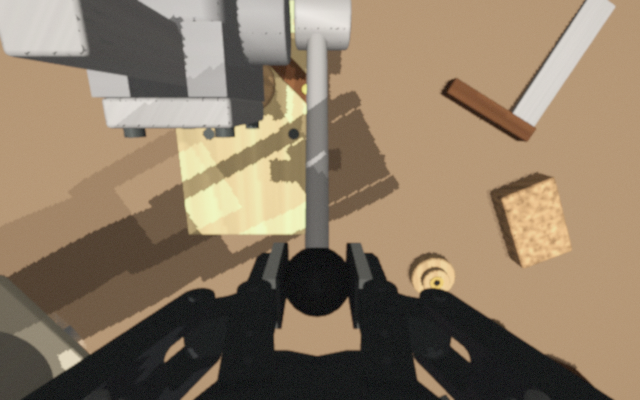

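Call:
send_rows --dp '[[-3.8, -5.5, -12.3], [-6.8, -10, -25.2], [-9.1, -13.3, -38.6], [-10.7, -15.6, -52.3]]' --rot '[[0, 0, 0], [0, 0, 0], [0, 0, 0], [0, 0, 0]]'

```text
time: 22.28
tool_pos: [523.6, -30.1, 197.0]
tcp_rot: [-179.9, 0.0, -34.4]
ft_force: [-7.3, 4.6, 9.1]
finger_gap: 27.9
```

Call:
send_rows --dp '[[-0.4, -0.6, -7], [-0.7, -1, -13.9], [-0.7, -1, -13.9]]' --rot '[[0, 0, 0], [0, 0, 0], [0, 0, 0]]'

```text
time: 22.65
tool_pos: [522.8, -31.2, 182.6]
tcp_rot: [-180.0, 0.1, -34.4]
ft_force: [-6.4, 3.1, 5.6]
finger_gap: 28.2
```

```bash
python3 -c "
from h import *
s=shot('wrist','w16')"
```

```text
{'time': 22.65, 'tool_pos': [522.83, -31.19, 182.56], 'tcp_rot': [-179.98, 0.05, -34.37], 'ft_force': [-6.43, 3.08, 5.58], 'wrist_torque': [0.52, 0.92, -0.01], 'finger_gap': 28.23, 'joint_pos': [-9.05, -2.14, 101.8, 0.04, 80.38, 25.31]}
```

View pics/w16.png

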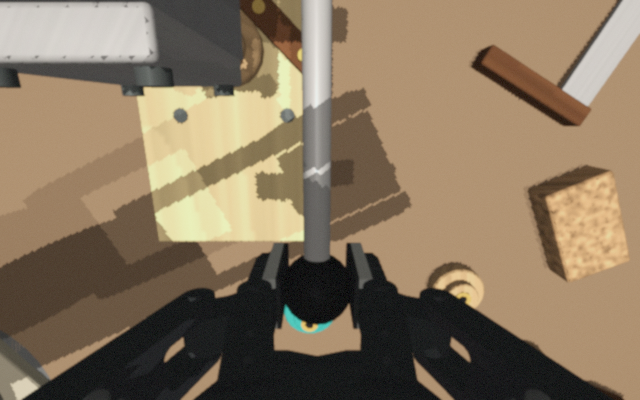

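Call:
send_rows --dp '[[0, -0.1, -3.5], [0, -0.1, -7], [0, -0.1, -7]]' --rot '[[0, 0, 0], [0, 0, 0], [0, 0, 0]]'

```text
time: 23.08
tool_pos: [522.8, -31.3, 175.8]
tcp_rot: [-180.0, 0.1, -34.4]
ft_force: [-8.2, 2.9, 6.7]
finger_gap: 28.1
```

Call:
send_rows --dp '[[0, 0, -2], [0.1, 0.1, -4], [0.1, 0.1, -4]]' --rot '[[0, 0, 0], [0, 0, 0], [0, 0, 0]]'

```text
time: 23.45
tool_pos: [522.9, -31.2, 171.9]
tcp_rot: [-180.0, 0.1, -34.4]
ft_force: [-7.6, 3.4, 7.5]
finger_gap: 27.7
```

Call:
send_rows --dp '[[0, 0, -1], [0, 0, -2], [0, 0, -2]]' --rot '[[0, 0, 0], [0, 0, 0], [0, 0, 0]]'

```text
time: 23.82
tool_pos: [522.9, -31.2, 170.0]
tcp_rot: [-180.0, 0.1, -34.4]
ft_force: [-9.4, 3.9, 6.9]
finger_gap: 27.8
```

Call:
send_rows --dp '[[0, 0, -0.7], [0.1, 0.1, -1.5], [0.1, 0.1, -1.5]]' --rot '[[0, 0, 0], [0, 0, 0], [0, 0, 0]]'

```text
time: 24.2
tool_pos: [522.9, -31.1, 168.4]
tcp_rot: [-180.0, 0.1, -34.4]
ft_force: [-7.8, 3.0, 7.3]
finger_gap: 28.2
```

Call:
send_rows --dp '[[0, 0, -0.5], [0.1, 0.1, -1], [0.1, 0.1, -1]]' --rot '[[0, 0, 0], [0, 0, 0], [0, 0, 0]]'

```text
time: 24.58
tool_pos: [522.9, -31.1, 167.4]
tcp_rot: [180.0, 0.1, -34.4]
ft_force: [-8.3, 2.3, 7.1]
finger_gap: 28.1
```

Call:
send_rows --dp '[[0, 0, -0.5], [0.1, 0.1, -1], [0.1, 0.1, -1]]' --rot '[[0, 0, 0], [0, 0, 0], [0, 0, 0]]'

```text
time: 24.95
tool_pos: [523.0, -31.0, 166.4]
tcp_rot: [180.0, 0.1, -34.4]
ft_force: [-8.7, 2.3, 7.3]
finger_gap: 28.1
```

Call:
send_rows --dp '[[0, 0, -0.5], [0.1, 0.1, -1], [0.1, 0.1, -1]]' --rot '[[0, 0, 0], [0, 0, 0], [0, 0, 0]]'

```text
time: 25.32
tool_pos: [523.0, -31.0, 165.4]
tcp_rot: [180.0, 0.1, -34.4]
ft_force: [-9.0, 2.6, 7.4]
finger_gap: 28.0
```

Call:
send_rows --dp '[[0, 0, -0.5], [0.1, 0.1, -1], [0.1, 0.1, -1]]' --rot '[[0, 0, 0], [0, 0, 0], [0, 0, 0]]'

```text
time: 25.7
tool_pos: [523.1, -30.8, 164.3]
tcp_rot: [180.0, 0.1, -34.4]
ft_force: [-9.2, 2.2, 6.4]
finger_gap: 27.9
```

```bash
python3 -c "
from h import *
s=shot('wrist','w17');s=shot('side','s17');cv2.imwrite('pics/c17.png',cv2.resize(s['pixels'][130:260,230:360,::-1],None,fx=4.5,fy=4.5,interpolation=cv2.INTER_CUBIC))"
```

```text
{'time': 25.7, 'tool_pos': [523.13, -30.81, 164.31], 'tcp_rot': [179.98, 0.08, -34.37], 'ft_force': [-9.23, 2.24, 6.36], 'wrist_torque': [0.43, 1.24, -0.07], 'finger_gap': 27.92, 'joint_pos': [-8.99, -1.18, 102.82, 0.02, 78.43, 25.38]}
{'time': 25.75, 'tool_pos': [523.13, -30.81, 164.31], 'tcp_rot': [179.98, 0.08, -34.37], 'ft_force': [-9.01, 1.61, 7.75], 'wrist_torque': [0.45, 1.22, -0.08], 'finger_gap': 28.69, 'joint_pos': [-8.99, -1.18, 102.82, 0.02, 78.44, 25.38]}
```

View pics/w17.png

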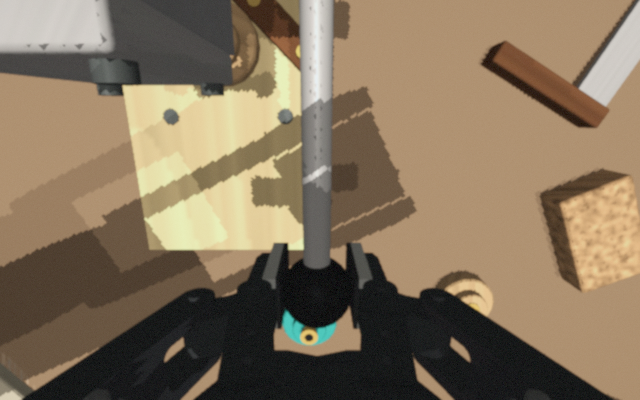

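View pics/c17.png

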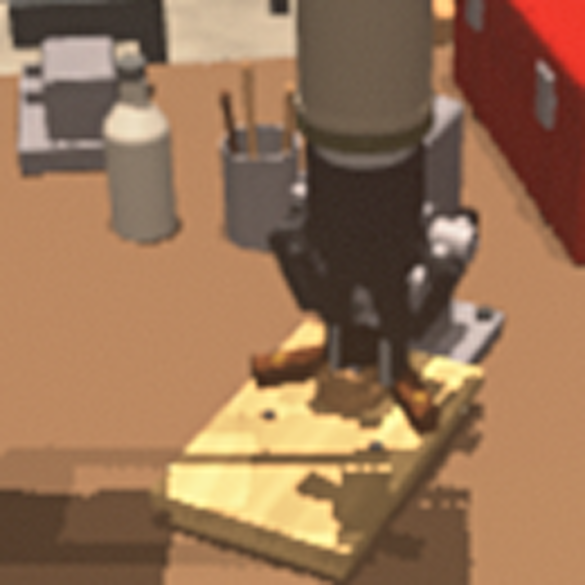

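```bash
python3 - <<'E'
from h import *
from scipy.optimize import brentq
NE=np.array([531.4,105.8])
def th(s,uv):
    o,d=ray(s,uv); q=(o[:2]-NE)@U; e=d[:2]@U
    f=lambda t: np.hypot(q+t*e-22,o[2]+t*d[2]-180)-140
    ts=np.linspace(60,330,200); out=[]
    for a,b in zip(ts[:-1],ts[1:]):
        if f(a)*f(b)<0:
            t=brentq(f,a,b); x=q+t*e;z=o[2]+t*d[2]; out.append((round(x,1),round(z,1),round(np.pi/3-np.arctan2(z-180,22-x),3)))
    return out
for n in("w13","w14","w15","w16","w17"):
    s=load(n+".npz"); hsv=cv2.cvtColor(s["pixels"],cv2.COLOR_RGB2HSV)
    v=s["pixels"].max(2); c=v[:,318]
    # bottom edge: scan from 290 down till bright
    col=[np.argmax(v[295:345,x]>45)+295 for x in range(304,334,3)]
    pts=np.array([(x,y-.5) for x,y in zip(range(304,334,3),col)],float)
    # fit circle radius known free
    A=np.c_[2*pts,np.ones(len(pts))];sol=np.linalg.lstsq(A,(pts**2).sum(1),rcond=None)[0]
    R=np.sqrt(sol[2]+sol[:2]@sol[:2]); D=s["depth"][int(sol[1]),318]
    print(n,sol[:2].round(1),R.round(1),"depth",D,th(s,sol[:2]))
E
```

```text
w13 [318.4 281.4] 28.6 depth 124.66535 [(np.float64(-53.8), np.float64(297.7), np.float64(0.048)), (np.float64(-117.6), np.float64(190.7), np.float64(0.97))]
w14 [316.1 279.3] 34.4 depth 127.38633 [(np.float64(-48.7), np.float64(300.9), np.float64(0.005)), (np.float64(-118.0), np.float64(182.4), np.float64(1.03))]
w15 [316.1 280.3] 34.4 depth 125.60092 []
w16 [316.4 307. ] 17.4 depth 121.193756 [(np.float64(-114.3), np.float64(211.9), np.float64(0.817))]
w17 [315.4 299.8] 27.1 depth 120.05441 [(np.float64(-118.0), np.float64(183.0), np.float64(1.026))]
```

```bash
cat >> h.py <<'E'
from scipy.optimize import least_squares
def ball(s,box=(296,340,252,312)):
    a,b,c,d=box; D=s["depth"];v=s["pixels"].max(2); P=[]
    K=np.linalg.inv(s["intrinsics"])
    for y in range(c,d,2):
        for x in range(a,b,2):
            if v[y,x]<40 and 100<D[y,x]<150: P.append(K@[x,y,1]*D[y,x])
    P=np.array(P); f=lambda c:np.linalg.norm(P-c,axis=1)-15
    r=least_squares(f,P.mean(0)+[0,0,10],loss="soft_l1"); T=s["world_from_camera"]
    q=T[:3,:3]@r.x+T[:3,3]; x=(q[:2]-[531.4,105.8])@U
    return q.round(1),len(P),np.median(abs(r.fun)).round(2),"theta",round(np.pi/3-np.arctan2(q[2]-180,22-x),3),"x",x.round(1)
E
python3 -c "
from h import *
for n in('w14','w15','w16','w17'): print(n,ball(load(n+'.npz')))"
```

```text
w14 (array([561.3,  26.5, 302.4]), 631, np.float64(0.34), 'theta', np.float64(-0.001), 'x', np.float64(-48.5))
w15 (array([534.2, -13.4, 255.9]), 643, np.float64(0.32), 'theta', np.float64(0.478), 'x', np.float64(-96.7))
w16 (array([522.2, -30.8, 193.1]), 556, np.float64(0.33), 'theta', np.float64(0.954), 'x', np.float64(-117.9))
w17 (array([522. , -31.1, 175.7]), 503, np.float64(0.37), 'theta', np.float64(1.078), 'x', np.float64(-118.3))
```

Measured from the ball's depth points, the lever is at 1.078 rad; the ball slipped about 7 mm in the pads. I grip harder and go on in small steps.

Call:
send_rows --dp '[[0, 0, -0.5], [0.1, 0.1, -1.2], [0.2, 0.2, -2]]' --rot '[[0, 0, 0], [0, 0, 0], [0, 0, 0]]' --force 50

```text
time: 26.18
tool_pos: [523.2, -30.7, 162.3]
tcp_rot: [180.0, 0.1, -34.4]
ft_force: [-10.3, 2.3, 7.8]
finger_gap: 27.5
```

Call:
send_rows --dp '[[0, 0, -0.5], [0.1, 0.1, -1], [0.1, 0.1, -1]]' --rot '[[0, 0, 0], [0, 0, 0], [0, 0, 0]]'

```text
time: 26.55
tool_pos: [523.2, -30.7, 161.3]
tcp_rot: [180.0, 0.1, -34.4]
ft_force: [-10.8, 1.7, 8.4]
finger_gap: 27.6
```

Call:
send_rows --dp '[[0, 0, -0.5], [0.1, 0.1, -1], [0.1, 0.1, -1]]' --rot '[[0, 0, 0], [0, 0, 0], [0, 0, 0]]'

```text
time: 26.92
tool_pos: [523.3, -30.5, 160.4]
tcp_rot: [180.0, 0.1, -34.4]
ft_force: [-10.4, 1.3, 9.2]
finger_gap: 27.7
```

```bash
python3 -c "
from h import *
s=shot('wrist','w18');print(ball(s))"
```

```text
{'time': 26.92, 'tool_pos': [523.33, -30.51, 160.42], 'tcp_rot': [179.96, 0.1, -34.36], 'ft_force': [-10.45, 1.25, 9.16], 'wrist_torque': [0.43, 1.56, 0.12], 'finger_gap': 27.67, 'joint_pos': [-8.94, -0.92, 102.99, 0.0, 78.04, 25.42]}
(array([522.1, -30.9, 171.7]), 491, np.float64(0.37), 'theta', np.float64(1.106), 'x', np.float64(-118.0))
```

Call:
send_rows --dp '[[0, 0, -0.5], [0.1, 0.1, -1], [0.1, 0.1, -1]]' --rot '[[0, 0, 0], [0, 0, 0], [0, 0, 0]]'

```text
time: 27.35
tool_pos: [523.5, -30.3, 159.8]
tcp_rot: [180.0, 0.1, -34.4]
ft_force: [-12.3, 2.6, 11.0]
finger_gap: 27.7
```

Call:
send_rows --dp '[[0, 0, -0.5], [0.1, 0.1, -1], [0.1, 0.1, -1]]' --rot '[[0, 0, 0], [0, 0, 0], [0, 0, 0]]'

```text
time: 27.72
tool_pos: [523.6, -30.3, 159.2]
tcp_rot: [180.0, 0.1, -34.4]
ft_force: [-14.8, 2.3, 15.1]
finger_gap: 27.7
```

```bash
python3 -c "
from h import *
s=shot('wrist','w19');print(ball(s))"
```

```text
{'time': 27.72, 'tool_pos': [523.57, -30.3, 159.2], 'tcp_rot': [179.97, 0.08, -34.38], 'ft_force': [-14.84, 2.27, 15.07], 'wrist_torque': [0.38, 1.98, -0.24], 'finger_gap': 27.75, 'joint_pos': [-8.92, -0.84, 103.04, 0.01, 77.89, 25.46]}
(array([522.1, -30.8, 170.7]), 482, np.float64(0.34), 'theta', np.float64(1.113), 'x', np.float64(-118.0))
```

Force is rising steeply (15 N at the ball) with the lever at 1.113 rad: the insert is at its stop. I let the lever back up along the arc.

Call:
send_rows --dp '[[-0.2, -0.1, 15.4], [0.6, 1, 29.3], [2.2, 3.3, 43], [4.5, 6.6, 56.4], [7.5, 11.1, 69.3]]' --rot '[[0, 0, 0], [0, 0, 0], [0, 0, 0], [0, 0, 0], [0, 0, 0]]'

```text
time: 28.4
tool_pos: [531.1, -19.0, 227.2]
tcp_rot: [180.0, 0.1, -34.4]
ft_force: [-3.8, 2.6, 0.1]
finger_gap: 27.6
```

Call:
send_rows --dp '[[3.8, 5.5, 12.3], [8.2, 12, 23.9], [13.3, 19.4, 34.6], [19, 27.7, 44.4], [25.2, 36.7, 53.1]]' --rot '[[0, 0, 0], [0, 0, 0], [0, 0, 0], [0, 0, 0], [0, 0, 0]]'

```text
time: 29.02
tool_pos: [556.4, 18.0, 280.3]
tcp_rot: [180.0, 0.1, -34.4]
ft_force: [-4.9, 3.8, -1.2]
finger_gap: 28.1
```

Call:
send_rows --dp '[[3.3, 4.8, 3.5], [6, 8.9, 6.5], [6, 8.9, 6.5]]' --rot '[[0, 0, 0], [0, 0, 0], [0, 0, 0]]'

```text
time: 29.4
tool_pos: [562.7, 27.2, 287.1]
tcp_rot: [-180.0, 0.1, -34.3]
ft_force: [-5.3, 3.6, 2.5]
finger_gap: 27.7
```

```bash
python3 -c "
from h import *
s=shot('wrist','w20');print(ball(s))"
```

```text
{'time': 29.4, 'tool_pos': [562.66, 27.2, 287.13], 'tcp_rot': [-179.97, 0.06, -34.32], 'ft_force': [-5.34, 3.55, 2.49], 'wrist_torque': [0.31, 0.98, -0.05], 'finger_gap': 27.74, 'joint_pos': [-2.48, 1.02, 87.7, 0.06, 91.32, 31.84]}
(array([560.6,  25.3, 301.4]), 496, np.float64(0.35), 'theta', np.float64(0.011), 'x', np.float64(-50.0))
```

Lever back at about 0.01 rad. I open, rise clear and inspect.

Call:
send_rows --dp '[[0, 0, 0], [0, 0, 0], [0, 0, 0]]' --rot '[[0, 0, 0], [0, 0, 0], [0, 0, 0]]' --jaw 65

```text
time: 29.82
tool_pos: [563.1, 26.0, 286.4]
tcp_rot: [-180.0, -0.0, -34.4]
ft_force: [-0.1, -0.2, -1.3]
finger_gap: 64.9
```

Call:
send_rows --dp '[[0, 0, 30], [0, 0, 70], [-30, -40, 80], [-70, -90, 80], [-100, -140, 80]]' --rot '[[0, 0, 0], [0, 0, 0], [0, 0, 0], [0, 0, 0], [0, 0, 0]]'

```text
time: 30.45
tool_pos: [461.8, -114.9, 366.7]
tcp_rot: [-180.0, -0.1, -34.3]
ft_force: [0.9, -1.3, 0.0]
finger_gap: 64.9
```

Call:
send_rows --dp '[[-10, -10, -50], [-20, -20, -100], [-25, -25, -160], [-25, -25, -200], [-25, -25, -230]]' --rot '[[0.137, -0.094, 0], [0.274, -0.188, 0], [0.41, -0.281, 0], [0.547, -0.375, 0], [0.547, -0.375, 0]]'

```text
time: 31.08
tool_pos: [435.8, -139.5, 132.9]
tcp_rot: [-141.8, 0.2, -34.7]
ft_force: [-0.4, -0.3, -0.8]
finger_gap: 64.7
```

```bash
python3 -c "
from h import *
s=shot('wrist','w21');s=shot('side','s21');cv2.imwrite('pics/c21.png',cv2.resize(s['pixels'][130:260,230:360,::-1],None,fx=4.5,fy=4.5,interpolation=cv2.INTER_CUBIC))"
```

```text
{'time': 31.08, 'tool_pos': [435.79, -139.47, 132.91], 'tcp_rot': [-141.81, 0.22, -34.69], 'ft_force': [-0.37, -0.26, -0.82], 'wrist_torque': [-0.28, 0.19, -0.03], 'finger_gap': 64.72, 'joint_pos': [-52.05, -6.17, 119.58, 36.52, 81.93, -27.6]}
{'time': 31.12, 'tool_pos': [434.86, -138.06, 129.98], 'tcp_rot': [-141.91, 0.42, -34.61], 'ft_force': [-2.9, 1.3, -2.98], 'wrist_torque': [-0.23, 0.25, 0.04], 'finger_gap': 64.83, 'joint_pos': [-51.93, -6.0, 119.74, 36.39, 81.74, -27.61]}
```

View pics/w21.png

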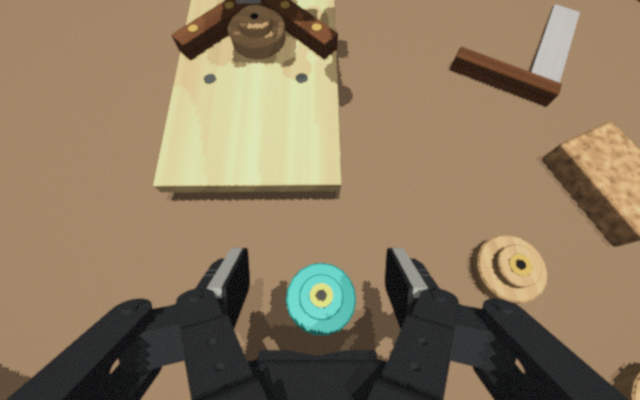

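View pics/c21.png

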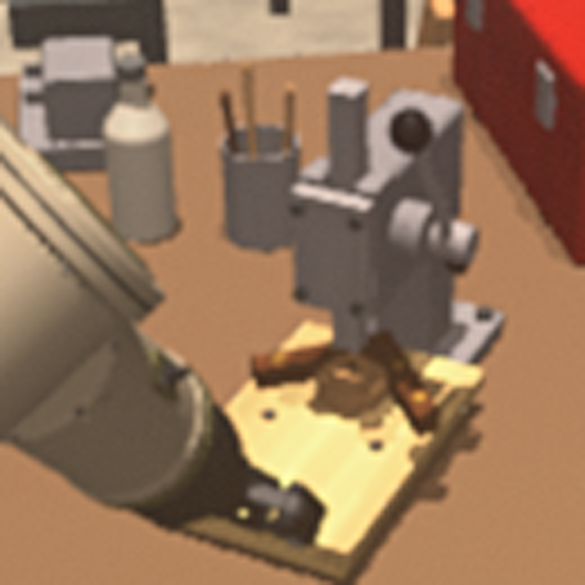

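Call:
send_rows --dp '[[6, 40, 0], [12, 80, -10], [18, 110, -30], [23, 134, -50], [23, 134, -50]]' --rot '[[0, 0, 0], [0, 0, 0], [0, 0, 0], [0, 0, 0], [0, 0, 0]]'

```text
time: 31.8
tool_pos: [460.8, -3.0, 86.7]
tcp_rot: [-142.0, -0.0, -34.2]
ft_force: [-0.9, 0.8, 0.0]
finger_gap: 65.1
```

```bash
python3 -c "
from h import *
s=shot('wrist','w22')
cv2.imwrite('pics/c22.png',cv2.resize(s['pixels'][0:220,150:490,::-1],None,fx=2.3,fy=2.3,interpolation=cv2.INTER_CUBIC))"
```

```text
{'time': 31.8, 'tool_pos': [460.78, -2.98, 86.7], 'tcp_rot': [-142.0, -0.03, -34.17], 'ft_force': [-0.86, 0.8, 0.03], 'wrist_torque': [-0.31, 0.21, -0.03], 'finger_gap': 65.14, 'joint_pos': [-35.8, -12.04, 130.26, 41.23, 69.05, -19.46]}
```

View pics/c22.png

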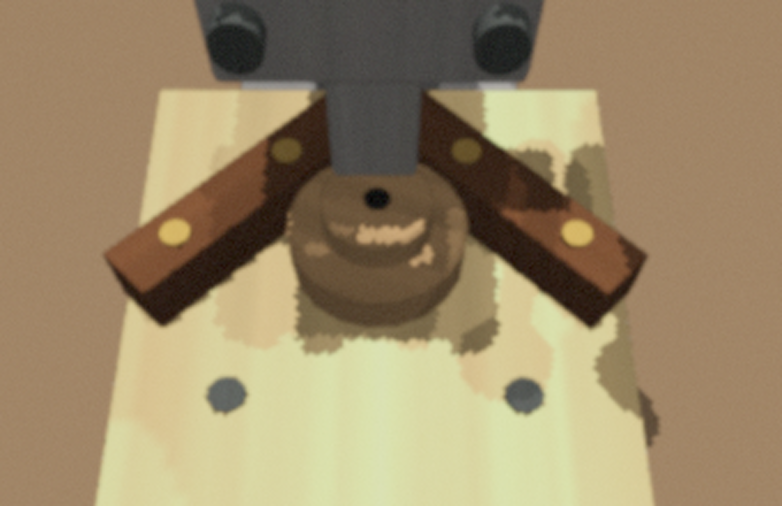

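```bash
python3 -c "
from h import *
s=load('w22.npz')
q=plane(s,(313.9,86.1),63);print('knob in nest frame',nf(q))
print([nf(plane(s,p,35)) for p in((220.5,141.5),(407.5,141.5))])
K=np.linalg.inv(s['intrinsics']);T=s['world_from_camera']
for u in(309,312,314,317,320): print([round((T@np.append(K@[u,v,1]*s['depth'][v,u],1))[2],1) for v in(82,86,90,93,96)])
"
```

```text
knob in nest frame (np.float64(1.2), np.float64(-0.4))
[(np.float64(-24.9), np.float64(67.6)), (np.float64(-24.4), np.float64(-68.5))]
[np.float64(64.1), np.float64(64.4), np.float64(63.7), np.float64(63.7), np.float64(64.0)]
[np.float64(63.8), np.float64(63.0), np.float64(64.3), np.float64(64.5), np.float64(64.4)]
[np.float64(64.2), np.float64(65.0), np.float64(64.7), np.float64(64.3), np.float64(64.5)]
[np.float64(63.9), np.float64(64.0), np.float64(63.5), np.float64(63.6), np.float64(63.7)]
[np.float64(63.0), np.float64(64.7), np.float64(63.9), np.float64(63.5), np.float64(64.4)]
```

Call:
send_rows --dp '[[-10, -15, 20], [-15, -20, 40], [-15, -20, 40], [-15, -20, 40]]' --rot '[[0, 0, 0], [0, 0, 0], [0, 0, 0], [0, 0, 0]]'

```text
time: 32.35
tool_pos: [446.4, -25.6, 126.6]
tcp_rot: [-142.0, -0.1, -34.4]
ft_force: [0.4, 0.4, -0.9]
finger_gap: 64.7
```

```bash
python3 -c "
from bench import job
print(job.hand_in())"
```

```text
the job is handed in; nothing more can be done
None
```

The knob is pressed flush, home in the V-fence, and the lever is back up. I handed the job in at about 32 s, and it reported no verdict.

- **Placing:** I set the knob with the proud insert boss-up on the deck. I then pushed it home with the gripper leaning back, until it met about 7.6 N straight back with almost no side force, so it was on both boards.
- **Pressing:** I pulled the lever by its ball to about 1.11 rad, where the force at the ball rose to 15 N (roughly 95 N at the ram). The ball slipped about 7 mm in the pads on the way, so I raised the grip from 30 to 50 N and finished in small steps.
- **Lever:** I guided it back up to about 0.01 rad and let go.

**Last checks:**
- Depth readings put the boss and the insert both at about 64 mm, so the insert is flush to within the measurement noise.
- The knob was upright and laterally central.
- The nothing-touching check rests on wrist forces near zero with the gripper clear.
- I did not re-measure the other things on the bench. My moves kept clear of them and none looked disturbed in the last pictures.

**One disagreement:** positions taken from the board corners would put the knob about 1.7 mm short of home along x. The deck edges, the ball and the contact force all agreed it was home. I put the difference down to calibration and corner-picking error, and skipped the extra nudge with closed fingers that I had considered.

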